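# Check a setting die on the height gauge

## Task

Check the height of the tall setting die that is wedged askew in a bay of the parts tray: free it and stand it upright, flange down, in the middle of the height gauge's round anvil, and let go of it. Then ease the gauge's head down until its sprung foot bears on the die and is pushed in about half of its travel, never fully, and leave the die under the foot like that with the other things in the tray and beside the gauge where they are.

Things in the scene. Friction and masses are not known exactly. Their poses are not given: they have to be found in the camera images.
- die_mid (a point): Tall setting die, round plain steel, 62 mm long, 0.14 kg: flange 28 mm in diameter and 8 mm thick at its lower end, then a straight shaft 18 mm in diameter to the top. The point is its centre, half-way up its axis; z runs from flange to top. At the start it leans about 45 degrees, top towards the tray's +x, in one of the three front bays: flange against the front wall, shaft on the far wall's rim.
- tray: Cream parts tray, fixed, 125 (x) by 304 (y) by 44 mm high, floor and walls 4 mm thick. Origin: centre of its underside; its front wall is at -x, roughly towards the robot. Along the front are three bays, 53 mm (x) by 96 mm (y) inside, centred at x = -32 mm, y = -100, 0 and 100 mm; behind them two wider bays.
- anvil_top (a point): Centre of the top of the height gauge's round steel anvil (50 mm in diameter), 20 mm above the table, straight under the foot; z up, x towards the gauge's upright beam. The anvil stands 4 mm proud of the grey base plate, which is fixed, 110 mm wide (y) and reaches from x = -45 to 130 mm. The beam, 12 by 24 mm, stands at x = 100 mm; its top is 181 mm above this point.
- gauge_head (a joint): Height of the gauge's head on the beam, m: the gap between the anvil and the face of the foot when the foot is not pushed in (0 to 0.105, grows upwards). A friction brake holds the head where it is left; about 4 N moves it down, 10 N up.
- head_grip (a point): Middle of the head's arm, where it can be gripped from above: an aluminium bar 24 mm wide (y) and 24 mm high along x, from the foot's sleeve (20 mm in diameter) to the black slide block on the beam, whose near face is 35 mm from this point. The point is 45 mm from the foot's axis towards the beam and 34 mm above the face of the free foot; x as for anvil_top, z up.
- gauge_foot (a joint): How far the sprung foot is pushed up into the head, m: 0 free, 0.012 fully in. The foot's height above the anvil is gauge_head + gauge_foot. Spring: about 1.2 N free, 2.1 N half in, 3 N fully in.
- foot_face (a point): Centre of the underside of the gauge's foot, a steel disc 14 mm in diameter on an 8 mm stem that slides through the sleeve at the arm's free end; the stem's dark cap stands 7 mm above the sleeve when free, 13 mm when half in, 19 mm when fully in. z up.
- short_die: Bystander: short stout flanged steel die, 36 mm tall, standing in another front bay; origin at its centre.
- dapping_block: Bystander: steel block 30 by 30 by 26 mm in another front bay; origin at its centre.
- spool: Bystander: wooden spool, 42 mm in diameter, 50 mm tall, upright in a back bay of the tray; origin under its centre.
- brass_ring: Bystander: brass ring 40 mm in diameter, 6 mm thick, flat in the other back bay; origin under its centre.
- weight: Bystander: dark steel bar 80 by 45 by 30 mm on the table beside the gauge; origin under its centre.
- awl: Bystander: wooden-handled awl, 150 mm long, 26 mm thick, lying on the table on the gauge's other side; origin under its middle.
Not all that is in view belongs to the job. Leave any orange or pink look-alike of the part that bears die_mid alone.

How it is judged (in metres and radians):
On the way:
1. the die stands upright on the anvil, let go, with the foot still clear of it (angle between die_mid's own z axis and vertical below 0.06 rad and horizontal distance between die_mid and anvil_top below 0.008 m and z of die_mid in the frame of anvil_top between 0.029 and 0.033 m and linear speed of die below 0.01 m/s and contact force between each of the fingers, gauge_foot and die below 0.05 N and value of joint gauge_foot below 0.0015 m), for 0.2 s.
At the end, for the whole second after the job is handed in: The die stands at rest on the anvil, flange down, within 0.06 rad of upright and its axis within 8 mm of the anvil's centre; the foot bears on it and is pushed in by 3 to 9 mm of its 12 mm; the head stays where it was left (angle between die_mid's own z axis and vertical below 0.06 rad and horizontal distance between die_mid and anvil_top below 0.008 m and z of die_mid in the frame of anvil_top between 0.029 and 0.033 m and linear speed of die below 0.01 m/s and value of joint gauge_foot between 0.003 and 0.009 m and contact force between gauge_foot and die above 0.5 N and velocity of joint gauge_head between -0.003 and 0.003 m/s); the robot touches nothing.
It fails at once if the foot is pushed in fully (over 11.5 mm) (value of joint gauge_foot above 0.0115 m).
It fails at once if another thing is moved by more than 40 mm (distance of any of short_die, dapping_block, spool, brass_ring, weight, awl from where it was at the start of the episode above 0.04 m).
It also fails if it takes over 70 s, if anything falls off the work surface, if the arm or the gripper's body presses on something with over 40 N, if the wrist force passes 120 N, or if a joint passes its speed limit or range.

## Robot

A 6-joint arm with a two-finger parallel gripper is mounted at the origin on the work surface. World frame = base frame: x ahead of the robot, y to its left, z up, the work surface at z = 0. Lengths are in m, angles in degrees, forces in N, time in s.
With the tool pointing down it reaches from about 0.4 to 0.825 m from the base axis. Payload 7 kg.
Tool frame: the origin (TCP) lies between the finger pads; the fingertips stand 19 mm ahead of it and the grasp point (between the pads) is the TCP; x points along the fingers, y is the direction in which the jaws open and shut, and the axes are right-handed (so a half turn about x gives the same grasp; the last joint's range is limited). The gripper opens to 88 mm and grips with 3 to 60 N. Pads are 19 mm wide; open, the fingers measure 130 mm over their backs; the gripper's body (78 mm by 193 mm) begins 47 mm behind the grasp point.
Start: joints at [-60.269, 20.546, 0.682, 0, -70.136, -16.507], TCP at [0.154, -0.657, 0.246] pointing down, gripper open.
Joint ranges: [-176.03, 176.03], [-82.01, 121.73], [-58.28, 71.71], [-173.87, 95.51], [-174.79, -0.11], [-173.66, 173.66]. Speed limits (degrees/s): [136.94, 136.94, 172.46, 180, 180, 180].

## Interface

Orientations are given as [roll, pitch, yaw] about the fixed x, y, z axes, in that order (R = Rz(yaw) Ry(pitch) Rx(roll)).
In Python, from plant import * gives the robot as it stands.
- The arm moves only by the tool step_arm, never from a script. Its argument "steps" is a list of rows, each a list of 2 entries, a list of its own where there are three numbers: the shift along the tool's x, y, z in units of 0.02 m (1.0 is 0.02 m), then the turn about the tool's x in units of 6 degrees (1.0 is 6 degrees). A call has 1 to 20 rows; each row shifts and turns the commanded pose from where the row before left it, along the tool's axes as they then stand; what a row does not reach is not made up. A row lasts 1/12 s, in which the tool goes at most 41.7 mm and 7.16 degrees, less where a joint would pass 70% of its speed; a pose out of reach is approached as far as the arm can. A call with a number of a shift or a turn outside -1 to 1 is refused whole. A call with a gripper value outside its range is refused whole. "fingers" is the closure, from 0 (fully open) to 1 (shut), set as the call begins (left out, the last holds). The fingers move at their own pace and stop on an object; "grip_force" is the grip in N (left out, the last holds). Time passes only in rows, so rows that do not move let the fingers close. It gives the time, the measured TCP pose, the force and the opening at its end, in the units of the state.
- get_state(): the state, without advancing time (a new reading comes with each control period).
- capture(name): name is "scene" or "top" or "wrist"; returns the picture (400x640x3 uint8, blue, green, red); there is no depth.
- camera_model(name): a dict with "intrinsics" (3x3 intrinsics, pixels), "rvec" (rotation vector, rad) and "tvec" (3), from world to camera coordinates, as OpenCV has them. Camera axes: x right, y down, z forward; pixel columns grow to the right and rows downward; lengths in m; the calibration is good to about 2 mm. The wrist camera is an equidistant fisheye: a pixel r from the principal point sees the ray r / f radians off the axis. A picture is of the moment at which its call begins: read the wrist's pose just before it. camera_model takes no time and is no camera call; for the wrist camera it gives the pose at the moment of the call.
- close_job(): hands the job in, once; it reports no verdict.
The state is a dict: "time_s": time; "joints": joint angles; "qd": joint speeds; "joint_torque": joint torques, N m; "tcp_pos": TCP position; "eef_rot": TCP orientation; "contact_force": force on the tool from outside, world axes, zero at the start; "moment": the same for the moment, N m; "gripper_width": finger opening in m.
Only numpy, scipy, OpenCV 4.12 (cv2) and the standard library are available. Lean on these libraries where they do the work, as an engineer would, in place of code of your own. Each camera call takes 0.05 s, during which the arm holds its last target.

## Working session

There is one attempt and no reset: what is moved stays moved. The work goes in short steps, Python scripts to look and compute and a tool call to move; the robot and the scene stay as the last step left them, time stands still between calls to the robot, and variables do not carry over. Pictures are saved under pics/ and viewed, and the job is handed in when it is done.

Besides the shell and the picture viewer there is one more tool, called as name(argument=value, ...) on one line, values as JSON. step_arm: Moves the arm, as the interface text tells. Its arguments: {"type":"object","properties":{"steps":{"type":"array","items":{"type":"array"}},"fingers":{"type":"number"},"grip_force":{"type":"number"}},"required":["steps"]}

```bash
ls; mkdir -p pics; python3 - <<'E'
from plant import *
import cv2
s=get_state(); print({k:s[k] for k in ('time_s','tcp_pos','eef_rot','gripper_width')})
for n in ("scene","top","wrist"):
    m=camera_model(n); print(n,m)
    cv2.imwrite(f"pics/{n}0.png",capture(n))
E
```

```text
pics
{'time_s': 0.0, 'tcp_pos': array([ 0.15426406, -0.65665832,  0.24460893]), 'eef_rot': array([ 95.09878267,  89.90383403, 108.31363311]), 'gripper_width': 0.08789977862765071}
scene {'intrinsics': array([[379.07307508,   0.        , 317.22736022],
       [  0.        , 379.07307508, 204.06072337],
       [  0.        ,   0.        ,   1.        ]]), 'rvec': array([ 2.33456244,  0.58777209, -0.23831591]), 'tvec': array([-0.43096403, -0.10047283,  1.25446094])}
top {'intrinsics': array([[423.36990215,   0.        , 319.41132492],
       [  0.        , 423.36990215, 200.27963084],
       [  0.        ,   0.        ,   1.        ]]), 'rvec': array([ 2.1325965 , -2.19701999,  0.07712867]), 'tvec': array([0.03137603, 0.48620656, 1.09273142])}
wrist {'intrinsics': array([[309.70691629,   0.        , 315.88455187],
       [  0.        , 309.70691629, 200.9606846 ],
       [  0.        ,   0.        ,   1.        ]]), 'rvec': array([-1.81986413, -2.29816079, -0.35299468]), 'tvec': array([ 0.67541418, -0.03780846,  0.3913935 ])}
```

View pics/scene0.png

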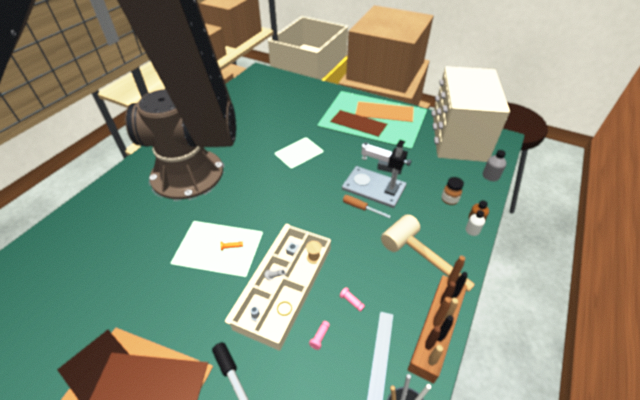

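View pics/top0.png

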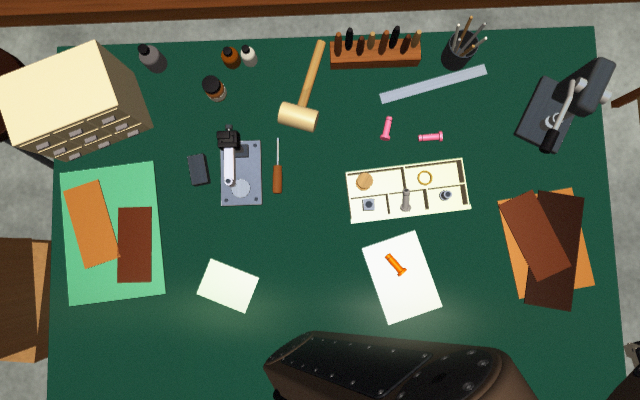

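View pics/wrist0.png

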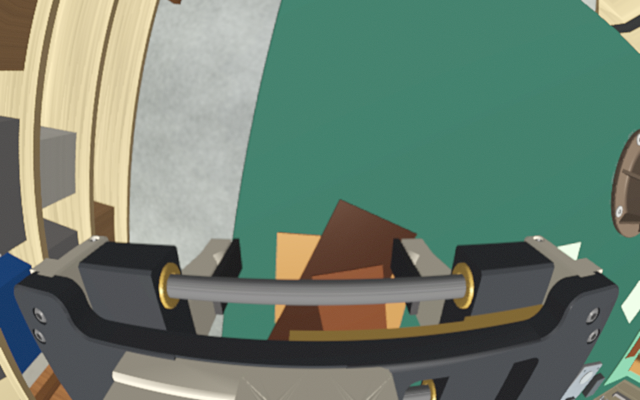

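The top view shows the die in the middle front bay near (406,201), the gauge around (241,175), the weight at (198,169) and the awl at (278,165). I'll zoom in and take coordinates.

```bash
cat > h.py <<'E'
import numpy as np, cv2
from plant import *
def cam(n):
    m=camera_model(n); R=cv2.Rodrigues(np.array(m["rvec"]))[0]; t=np.array(m["tvec"]).ravel(); return np.array(m["intrinsics"]),R,t
def ray(n,uv,c=None):
    K,R,t=c or cam(n); uv=np.array(uv,float)
    if n=="wrist":
        d=(uv-K[:2,2])/K[0,0]; r=np.linalg.norm(d); v=np.array([*(d/max(r,1e-9)*np.sin(r)),np.cos(r)])
    else: v=np.linalg.inv(K)@np.array([*uv,1.])
    return -R.T@t, R.T@v
def onz(n,uv,z,c=None):
    o,d=ray(n,uv,c); return o+d*(z-o[2])/d[2]
def proj(n,X,c=None):
    K,R,t=c or cam(n); p=R@np.array(X,float)+t
    if n=="wrist":
        th=np.arctan2(np.hypot(p[0],p[1]),p[2]); q=p[:2]/max(np.hypot(p[0],p[1]),1e-9)*th
        return q*K[0,0]+K[:2,2]
    return (K@p)[:2]/p[2]
E
python3 - <<'E'
from h import *
for uv in [(230.5,205),(248.5,139.5),(260.5,139.5),(260.5,205.5)]: print('base',uv,onz('top',uv,.016).round(4))
print('anvil',onz('top',(241,188),.02).round(4))
for uv in [(346,171),(464,158),(471,210),(351,223)]: print('tray rim',onz('top',uv,.044).round(4))
im=cv2.imread('pics/top0.png')
cv2.imwrite('pics/c1.png',cv2.resize(im[110:220,180:300],None,fx=5,fy=5,interpolation=cv2.INTER_CUBIC))
cv2.imwrite('pics/c2.png',cv2.resize(im[145:235,335:480],None,fx=5,fy=5,interpolation=cv2.INTER_CUBIC))
im=cv2.imread('pics/scene0.png')
cv2.imwrite('pics/c3.png',cv2.resize(im[120:230,320:430],None,fx=5,fy=5,interpolation=cv2.INTER_CUBIC))
E
```

```text
base (230.5, 205) [0.4822 0.2537 0.016 ]
base (248.5, 139.5) [0.6578 0.2033 0.016 ]
base (260.5, 139.5) [0.6567 0.1709 0.016 ]
base (260.5, 205.5) [0.4784 0.1738 0.016 ]
anvil [0.5263 0.2243 0.02  ]
tray rim [ 0.5591 -0.0547  0.044 ]
tray rim [ 0.5833 -0.3607  0.044 ]
tray rim [ 0.4481 -0.3705  0.044 ]
tray rim [ 0.4239 -0.0629  0.044 ]
```

View pics/c1.png

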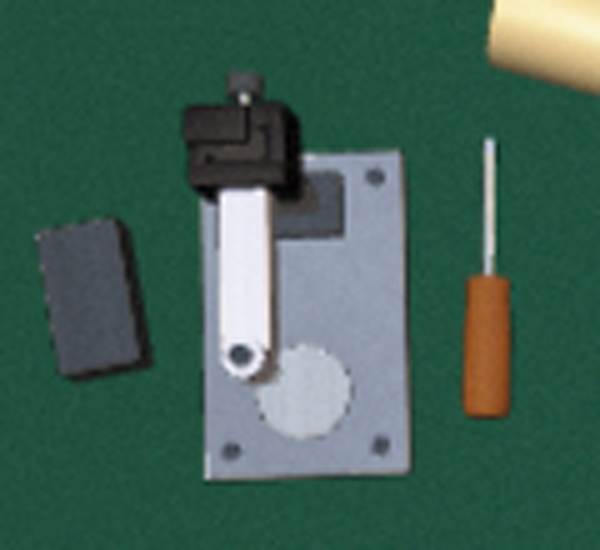

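View pics/c2.png

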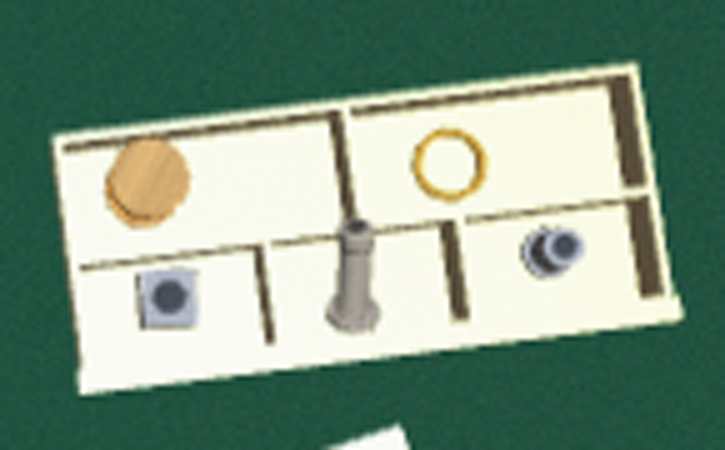

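View pics/c3.png

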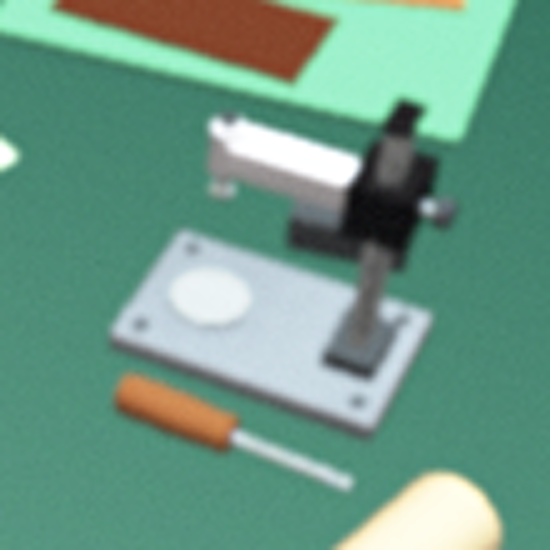

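```bash
cat >> h.py <<'E'
from scipy.spatial.transform import Rotation as Ro
def tool():
    s=get_state(); R=Ro.from_euler('xyz',s['eef_rot'],degrees=True).as_matrix(); return np.array(s['tcp_pos']),R,s
def need(target,yawdir=None):
    p,R,s=tool(); d=R.T@(np.array(target)-p)/0.02
    print('t',round(s['time_s'],2),'tcp',p.round(4),'tool units',d.round(2),'w',round(s['gripper_width'],4),'F',np.round(s['contact_force'],1))
    if yawdir is not None:
        v=R.T@np.array([*yawdir,0.]) # desired tool y direction
        a=np.degrees(np.arctan2(v[2],v[1])); print('turn about x deg',a.round(2),'alt',round((a+180+180)%360-180,2))
    return d
E
python3 - <<'E'
from h import *
p,R,s=tool(); print(p,'\n',R.round(3)); print(s['joints'])
u=np.array([.228,-.973,0]); print(R.T@u)
# head height
best=min(np.arange(.05,.3,.001),key=lambda z:np.linalg.norm(onz('top',(228.2,180.8),z)[:2]-[.5263,.2243])); print(best,onz('top',(228.2,180.8),best))
E
```

```text
[ 0.15430001 -0.65677653  0.24485732] 
 [[-0.    -0.229  0.973]
 [ 0.001  0.973  0.229]
 [-1.     0.001 -0.   ]]
[-6.02695954e+01  2.05807946e+01  6.46206364e-01 -1.37325987e-02
 -7.01358352e+01 -1.65057385e+01]
[-1.24161946e-03 -9.99355366e-01 -5.58189799e-04]
0.1630000000000001 [0.52591004 0.22462103 0.163     ]
```

The fixed geometry is the problem here. With the tool straight down, the gripper body would foul the head over the anvil. I'll check how the arm behaves at its reach limit, in free air.

step_arm(steps=[[[0,-1,0],0],[[0,-1,0],0],[[0,-1,0],0],[[0,-1,0],0],[[0,-1,0],0],[[0,-1,0],0],[[0,-1,0],0],[[0,-1,0],0],[[0,-1,0],0],[[0,-1,0],0],[[0,-1,0],0],[[0,-1,0],0]], fingers=0.5, grip_force=5)

```text
time_s: 1.15
tcp_pos: [0.2094, -0.8914, 0.2448]
eef_rot: [93.3, 89.9, 106.5]
contact_force: [0.8, -0.3, -0.0]
gripper_width: 0.0437
```

step_arm(steps=[[[0,-1,0],0],[[0,-1,0],0],[[0,-1,0],0],[[0,-1,0],0],[[0,-1,0],0],[[0,-1,0],0]])

```text
time_s: 1.65
tcp_pos: [0.2299, -0.9784, 0.2265]
eef_rot: [-99.7, 88.7, -86.5]
contact_force: [0.4, -0.7, 0.7]
gripper_width: 0.044
```

```bash
python3 - <<'E'
from h import *
p,R,s=tool(); print(p,'\n',R.round(3)); print(s['joints'],s['time_s'])
cv2.imwrite("pics/top1.png",capture("top"));cv2.imwrite("pics/scene1.png",capture("scene"))
E
```

```text
[ 0.22986678 -0.97836261  0.22645287] 
 [[ 0.001 -0.229  0.973]
 [-0.023  0.973  0.229]
 [-1.    -0.023 -0.004]]
[-65.60474149  60.46436069  71.46421623   0.47850871 -99.76177925
 -11.08470359] 1.65
```

View pics/scene1.png

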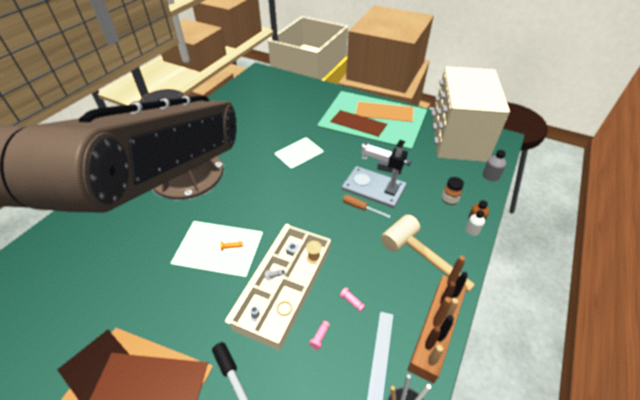

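View pics/top1.png

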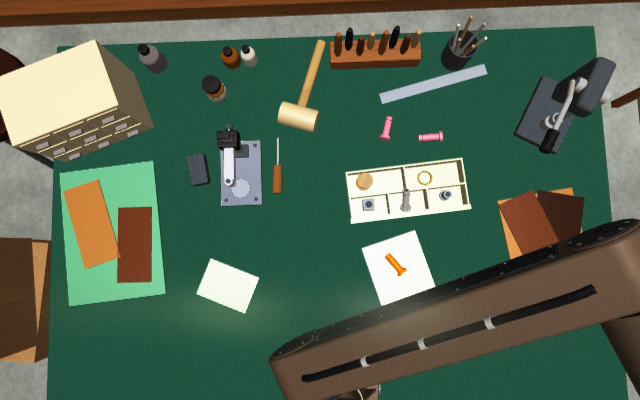

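step_arm(steps=[[[0,-1,0],0],[[0,-1,0],0],[[0,-1,0],0],[[0,-1,0],0],[[0,-1,0],0],[[0,-1,0],0]])

```text
time_s: 2.25
tcp_pos: [0.2395, -1.0183, 0.2122]
eef_rot: [-95.4, 83.3, -82.1]
contact_force: [-0.4, 0.3, -0.6]
gripper_width: 0.0436
```

```bash
python3 - <<'E'
from h import *
p,R,s=tool(); print(p,'\n',R.round(3)); print(s['joints'],s['time_s'])
E
```

```text
[ 0.23948105 -1.01833403  0.21223661] 
 [[ 0.016 -0.228  0.974]
 [-0.116  0.967  0.228]
 [-0.993 -0.116 -0.011]]
[-65.53958035  61.82215572  71.71196956   1.9149877  -93.4581735
 -11.0075307 ] 2.25
```

The tool can be tilted at the reach limit (about 6.7° so far). So the plan is to tilt about 15° towards +x, grip the die, then tilt on to about 60° so the die stands upright and can go in under the head from the front. First I'll plan the moves.

```bash
python3 - <<'E'
from h import *
for uv in [(600,60),(550,150),(520,135)]: print(onz('top',uv,0.05).round(3))
for t in [(.45,-.45,.33),(.85,.0,.33)]: need(t,(-.04,.999))
E
```

```text
[ 0.829 -0.727  0.05 ]
[ 0.596 -0.579  0.05 ]
[ 0.637 -0.506  0.05 ]
t 2.25 tcp [ 0.2395 -1.0183  0.2122] tool units [-8.97 24.39 16.67] w 0.0436 F [-0.4  0.3 -0.6]
turn about x deg 10.98 alt -169.02
t 2.25 tcp [ 0.2395 -1.0183  0.2122] tool units [-11.25  41.58  41.27] w 0.0436 F [-0.4  0.3 -0.6]
turn about x deg 10.98 alt -169.02
```

step_arm(steps=[[[-0.5,1,0.3],0],[[-0.5,1,0.3],0],[[-0.5,1,0.3],0],[[-0.5,1,0.3],0],[[-0.5,1,0.3],0],[[-0.5,1,0.3],0],[[-0.5,1,0.3],0],[[-0.5,1,0.3],0],[[-0.5,1,0.3],0],[[-0.5,1,0.3],0],[[-0.5,1,0.3],0],[[-0.5,1,0.3],0],[[-0.3,1,0.6],0],[[-0.3,1,0.6],0],[[-0.3,1,0.6],0],[[-0.3,1,0.6],0],[[-0.3,1,0.6],0],[[-0.3,1,0.6],0],[[-0.3,1,0.6],0],[[-0.3,1,0.6],0]])

```text
time_s: 3.92
tcp_pos: [0.3097, -0.5728, 0.3323]
eef_rot: [-94.9, 83.3, -81.6]
contact_force: [0.1, 0.0, 0.6]
gripper_width: 0.0437
```

```bash
python3 - <<'E'
from h import *
p,R,s=tool(); print(p,'\n',R.round(3)); print(s['joints'],s['time_s'])
for t in [(.85,.0,.33)]: need(t,(-.04,.999))
E
```

```text
[ 0.30974049 -0.57279835  0.33232662] 
 [[ 0.017 -0.228  0.974]
 [-0.115  0.967  0.228]
 [-0.993 -0.116 -0.01 ]]
[-42.06046074  12.29505192  -1.71440532   4.48945313 -70.89582029
 -35.99541986] 3.9167
t 3.92 tcp [ 0.3097 -0.5728  0.3323] tool units [-2.72 21.55 32.84] w 0.0437 F [0.1 0.  0.6]
turn about x deg 10.97 alt -169.03
```

step_arm(steps=[[[-0.1,1,1],0.1],[[-0.1,1,1],0.1],[[-0.1,1,1],0.1],[[-0.1,1,1],0.1],[[-0.1,1,1],0.1],[[-0.1,1,1],0.1],[[-0.1,1,1],0.1],[[-0.1,1,1],0.1],[[-0.1,1,1],0.1],[[-0.1,1,1],0.1],[[-0.1,1,1],0.1],[[-0.1,1,1],0.1],[[-0.1,1,1],0.1],[[-0.1,1,1],0.1],[[-0.1,1,1],0.1],[[-0.1,1,1],0.1],[[-0.1,1,1],0.1],[[-0.1,1,1],0.1],[[-0.1,0.5,1],0],[[0,0.5,1],0]])

```text
time_s: 5.58
tcp_pos: [0.6548, -0.1418, 0.3271]
eef_rot: [-83.2, 83.4, -80.7]
contact_force: [-0.6, -0.8, -0.5]
gripper_width: 0.044
```

```bash
python3 - <<'E'
from h import *
p,R,s=tool(); print(p,'\n',R.round(3)); print(s['joints'],s['time_s'])
cv2.imwrite("pics/scene2.png",capture("scene"))
E
```

```text
[ 0.6547653  -0.14178048  0.32710859] 
 [[ 0.018 -0.042  0.999]
 [-0.113  0.993  0.044]
 [-0.993 -0.114  0.013]]
[  7.99941409  16.6806178    2.54367615   6.77402696 -75.814623
 -97.17411151] 5.5833
```

View pics/scene2.png

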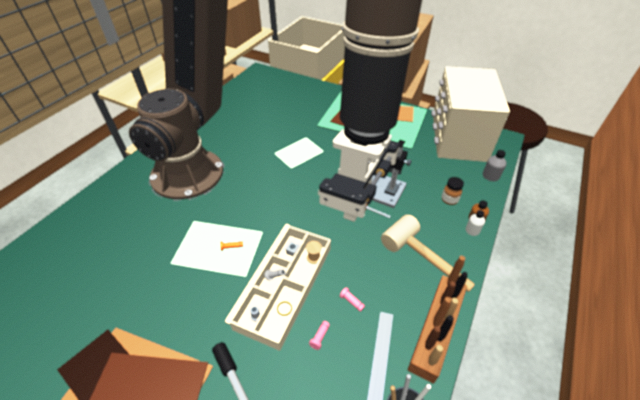

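step_arm(steps=[[[0,0,1],0],[[0,0,1],0],[[0,0,1],0],[[0,0,1],0],[[0,0,1],0],[[0,0,1],0],[[0,0,1],0],[[0,0,1],0],[[0,0,1],0],[[0,0,1],0],[[0,0,1],0],[[0,0,1],0],[[0,0,1],0],[[0,0,1],0],[[0,0,1],0],[[0,0,1],0],[[0,0,1],0],[[0,0,1],0],[[0,0,1],0],[[0,0,1],0]])

```text
time_s: 7.3
tcp_pos: [0.9952, -0.1206, 0.3067]
eef_rot: [-60.1, 81.3, -57.5]
contact_force: [-0.6, -0.7, 0.1]
gripper_width: 0.0442
```

```bash
python3 - <<'E'
from h import *
p,R,s=tool(); print(p,'\n',R.round(3)); print(s['joints'],s['time_s'])
E
```

```text
[ 0.99523465 -0.12062834  0.30672087] 
 [[ 0.081 -0.04   0.996]
 [-0.127  0.991  0.05 ]
 [-0.989 -0.131  0.075]]
[   6.869979     57.4954238    71.71215259    7.95014139 -100.34420341
  -92.57658469] 7.3
```

step_arm(steps=[[[0,0,1],0],[[0,0,1],0],[[0,0,1],0],[[0,0,1],0],[[0,0,1],0],[[0,0,1],0],[[0,0,1],0],[[0,0,1],0],[[0,0,1],0],[[0,0,1],0]])

```text
time_s: 8.13
tcp_pos: [1.0645, -0.1006, 0.272]
eef_rot: [-39.2, 74.9, -36.1]
contact_force: [-0.4, 0.3, -0.1]
gripper_width: 0.0439
```

```bash
python3 - <<'E'
from h import *
p,R,s=tool(); print(p,'\n',R.round(3)); print(s['joints'],s['time_s'])
E
```

```text
[ 1.06452807 -0.10062487  0.27204699] 
 [[ 0.211 -0.036  0.977]
 [-0.154  0.986  0.069]
 [-0.965 -0.165  0.202]]
[  8.34679025  60.52384543  71.65771558  10.51307774 -90.22250795
 -94.2393068 ] 8.1333
```

step_arm(steps=[[[0,0.6,1],0],[[0,0.6,1],0],[[0,0.6,1],0],[[0,0.6,1],0],[[0,0.6,1],0],[[0,0.6,1],0]])

```text
time_s: 8.63
tcp_pos: [1.1037, -0.0182, 0.257]
eef_rot: [-32.7, 70.7, -29.3]
contact_force: [-0.5, -0.6, 0.0]
gripper_width: 0.0436
```

```bash
python3 - <<'E'
from h import *
p,R,s=tool(); print(p,'\n',R.round(3)); print(s['joints'],s['time_s'])
a=R[:,0]; tx=np.array([.9969,.0789,0]); d=(tx+[0,0,1])/2**.5
y=np.cross(d,a); y/=np.linalg.norm(y); print('y want',y, 'angle d,-a',np.degrees(np.arccos(-a@d)))
v=R.T@y; print('turn',np.degrees(np.arctan2(v[2],v[1])))
E
```

```text
[ 1.10372633 -0.01817481  0.2570223 ] 
 [[ 0.289 -0.033  0.957]
 [-0.162  0.983  0.083]
 [-0.944 -0.179  0.279]]
[ 13.05576444  62.31976358  71.64870142  12.94404628 -84.92562601
 -99.1470156 ] 8.6333
y want [ 0.07032441  0.98649279 -0.14794069] angle d,-a 61.787743587184345
turn 6.193584374376055
```

```bash
python3 - <<'E'
from h import *
im=cv2.imread('pics/top0.png'); sub=im.copy()
hsv=cv2.cvtColor(im,cv2.COLOR_BGR2HSV)
notgreen=((hsv[...,0]<35)|(hsv[...,0]>95)|(hsv[...,1]<60)).astype(np.uint8)*255
m=np.zeros_like(notgreen); m[140:228,338:482]=notgreen[140:228,338:482]
cs,_=cv2.findContours(m,cv2.RETR_EXTERNAL,cv2.CHAIN_APPROX_NONE); c=max(cs,key=cv2.contourArea)
c=cv2.convexHull(c); ap=cv2.approxPolyDP(c,4,True)[:,0]; print(ap.tolist())
P=np.array([onz('top',q,.044)[:2] for q in ap]); print(P.round(4)); print(np.linalg.norm(P-np.roll(P,-1,0),axis=1))
P=np.array([onz('top',q,.044)[:2] for q in c[:,0]],np.float32); r=cv2.minAreaRect(P); print(r)
C=np.array(r[0]); 
print('top centre die',onz('top',(405.8,190.6),.0577).round(4))
print('anvil', end=' ')
a=np.zeros_like(notgreen); 
g=im[165:208,222:262].astype(int); print(g[25,18],g[38,20],g[5,30])
E
```

```text
[[462, 158], [471, 208], [351, 223], [347, 171]]
[[ 0.5834 -0.3556]
 [ 0.4532 -0.3708]
 [ 0.4239 -0.0629]
 [ 0.559  -0.0573]]
[0.13111878 0.3092854  0.13522058 0.29927697]
((0.5046331286430359, -0.20991650223731995), (0.13680200278759003, 0.31156620383262634), 5.321681022644043)
top centre die [ 0.5017 -0.2043  0.0577]
anvil [204 193 185] [166 148 141] [176 159 149]
```

```bash
python3 - <<'E'
from h import *
need((.44,-.18,.20),(.0703,.9865))
E
```

```text
t 8.63 tcp [ 1.1037 -0.0182  0.257 ] tool units [ -5.58  -6.35 -33.22] w 0.0436 F [-0.5 -0.6  0. ]
turn about x deg 8.76 alt -171.24
```

step_arm(steps=[[[-0.4,-0.2,-1],0],[[-0.4,-0.2,-1],0],[[-0.4,-0.2,-1],0],[[-0.4,-0.2,-1],0],[[-0.3,-0.2,-1],0],[[-0.3,-0.2,-1],0],[[-0.3,-0.2,-1],0],[[-0.2,-0.2,-1],0],[[-0.2,-0.2,-1],0],[[-0.2,-0.2,-1],0],[[-0.2,-0.2,-1],0],[[-0.2,-0.2,-1],0],[[-0.2,-0.2,-1],0],[[-0.1,-0.2,-1],0],[[-0.1,-0.2,-1],0],[[-0.1,-0.2,-1],0],[[-0.1,-0.2,-1],0],[[-0.1,-0.2,-1],0],[[0,-0.2,-1],0],[[0,-0.2,-1],0]])

```text
time_s: 10.3
tcp_pos: [0.7034, -0.1168, 0.2405]
eef_rot: [-32.6, 70.6, -29.2]
contact_force: [-0.1, -0.2, -0.8]
gripper_width: 0.044
```

step_arm(steps=[[[0,-0.2,-1],0],[[0,-0.2,-1],0],[[0,-0.2,-1],0],[[0,-0.2,-1],0],[[0,-0.2,-1],0],[[0,-0.2,-1],0],[[0,-0.2,-1],0],[[0,-0.2,-1],0],[[0,-0.2,-1],0],[[0,-0.2,-1],0],[[0,-0.2,-1],0],[[0,-0.2,-1],0.5],[[0,0,0],0.5],[[0,0,0],0]])

```text
time_s: 11.47
tcp_pos: [0.4753, -0.1839, 0.1825]
eef_rot: [-26.5, 70.6, -29.3]
contact_force: [0.1, -0.1, 0.5]
gripper_width: 0.044
```

```bash
python3 - <<'E'
from h import *
p,R,s=tool(); print(p,'\n',R.round(3)); print(s['joints'],s['time_s'])
need((.4545,-.190,.134))
c=cam('wrist'); np.savez('w3.npz',K=c[0],R=c[1],t=c[2]); cv2.imwrite("pics/wrist3.png",capture("wrist"))
cv2.imwrite("pics/scene3.png",capture("scene"))
E
```

```text
[ 0.47531031 -0.1839186   0.1825306 ] 
 [[ 0.289  0.07   0.955]
 [-0.162  0.986 -0.023]
 [-0.943 -0.148  0.297]]
[   8.04515761   -2.66736114  -48.24638381   23.07297156  -30.8585199
 -119.30109558] 11.4667
t 11.47 tcp [ 0.4753 -0.1839  0.1825] tool units [ 2.04 -0.01 -1.71] w 0.044 F [ 0.1 -0.1  0.5]
```

View pics/wrist3.png

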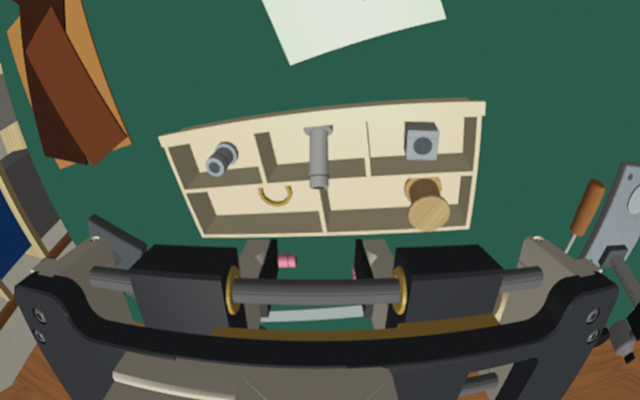

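View pics/scene3.png

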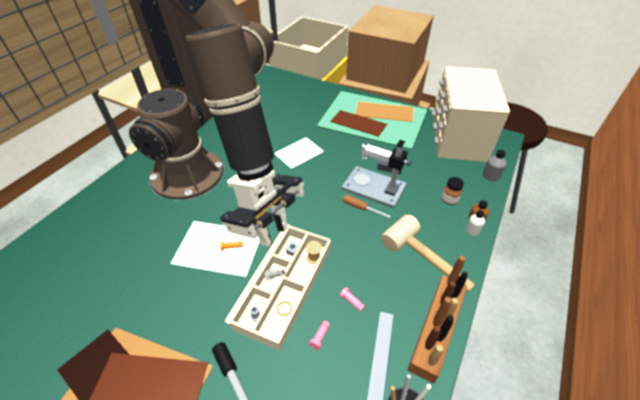

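```bash
cat > kin.py <<'E'
import numpy as np
from scipy.optimize import least_squares
from scipy.spatial.transform import Rotation as Ro
D=[([-60.2696,20.5808,.6462,-.0137,-70.1358,-16.5057],[.1543,-.65678,.24486],[[0,-.229,.973],[.001,.973,.229],[-1,.001,0]]),
([-65.60474149,60.46436069,71.46421623,.47850871,-99.76177925,-11.08470359],[0.22986678,-0.97836261,0.22645287],[[.001,-.229,.973],[-.023,.973,.229],[-1,-.023,-.004]]),
([-65.53958035,61.82215572,71.71196956,1.9149877,-93.4581735,-11.0075307],[0.23948105,-1.01833403,0.21223661],[[.016,-.228,.974],[-.116,.967,.228],[-.993,-.116,-.011]]),
([-42.06046074,12.29505192,-1.71440532,4.48945313,-70.89582029,-35.99541986],[0.30974049,-0.57279835,0.33232662],[[.017,-.228,.974],[-.115,.967,.228],[-.993,-.116,-.01]]),
([7.99941409,16.6806178,2.54367615,6.77402696,-75.814623,-97.17411151],[0.6547653,-0.14178048,0.32710859],[[.018,-.042,.999],[-.113,.993,.044],[-.993,-.114,.013]]),
([6.869979,57.4954238,71.71215259,7.95014139,-100.34420341,-92.57658469],[0.99523465,-0.12062834,0.30672087],[[.081,-.04,.996],[-.127,.991,.05],[-.989,-.131,.075]]),
([13.05576444,62.31976358,71.64870142,12.94404628,-84.92562601,-99.1470156],[1.10372633,-0.01817481,0.2570223],[[.289,-.033,.957],[-.162,.983,.083],[-.944,-.179,.279]]),
([8.04515761,-2.66736114,-48.24638381,23.07297156,-30.8585199,-119.30109558],[0.47531031,-0.1839186,0.1825306],[[.289,.07,.955],[-.162,.986,-.023],[-.943,-.148,.297]])]
def fk(j,q):
    a1,h,Dl,L2,e,L4,Lt,c=q
    z=lambda a:Ro.from_euler('z',a,degrees=True).as_matrix(); y=lambda a:Ro.from_euler('y',a,degrees=True).as_matrix(); x=lambda a:Ro.from_euler('x',a,degrees=True).as_matrix()
    R=z(j[0]); p=R@[a1,Dl,h]; R=R@y(j[1]); p=p+R@[0,0,L2]; R=R@y(-j[2]); p=p+R@[L4,0,e]; W=p.copy()
    R=R@x(j[3])@y(-j[4]); p=p+R@[Lt,0,0]; R=R@x(j[5]+c); return p,R,W
q0=np.array([.1,.4,-.19,.4,.0,.4,.25,0])
def res(q): 
    o=[]
    for j,p,R in D:
        P,S,_=fk(j,q); o+=list(P-p)+list(.1*(S-np.array(R)).ravel())
    return np.array(o)
best=min((least_squares(res,np.r_[q0[:7],c]) for c in (0,90,180,-90)),key=lambda s:s.cost)
q=best.x
LO=np.array([-176.03,-82.01,-58.28,-173.87,-174.79,-173.66]);HI=np.array([176.03,121.73,71.71,95.51,-.11,173.66])
def ik(p,R,j0,tries=1):
    f=lambda j:np.r_[fk(j,q)[0]-p,.2*(fk(j,q)[1]-R).ravel()]
    s=least_squares(f,np.clip(j0,LO+.1,HI-.1),bounds=(LO,HI),x_scale=30.); return s.x,np.sqrt(2*s.cost)
if __name__=='__main__':
    print(q.round(4),best.cost); print(np.abs(best.fun).max())
E
python3 kin.py
```

```text
[ 1.31700e-01  6.00000e-02 -2.37800e-01  5.39800e-01 -2.11000e-02
  3.90500e-01  1.37700e-01  2.82948e+01] 0.14185527375401738
0.12208410645118138
```

```bash
for s4 in "" "-"; do sed "s/R@x(j\[3\])/R@x(${s4}j[3])/; s/x(j\[5\]+c)/x(-j[5]+c)/" kin.py > k_$s4.py; python3 k_$s4.py; done
```

```text
[ 1.31700e-01  6.00000e-02 -2.37800e-01  5.39800e-01 -2.11000e-02
  3.90500e-01  1.37700e-01 -9.53123e+01] 0.018847363963528645
0.05495924455541993
[ 8.39000e-02  3.12400e-01 -1.85300e-01  5.47700e-01 -2.55000e-02
  4.10100e-01  3.94600e-01 -9.00043e+01] 0.0012901532495818075
0.02192898241617572
```

```bash
cp k_-.py kin.py; python3 - <<'E'
s=open('kin.py').read()
s=s.replace("a1,h,Dl,L2,e,L4,Lt,c=q","a1,h,Dl,L2,e,L4,Lt,c,L2x,wx,wz,D4=q").replace("R@[0,0,L2]","R@[L2x,0,L2]").replace("R=R@x(-j[3])@y(-j[4]); p=p+R@[Lt,0,0]","R=R@x(-j[3]); p=p+R@[0,D4,0]; R=R@y(-j[4]); p=p+R@[Lt,wx,wz]")
s=s.replace("np.r_[q0[:7],c]","np.r_[q0[:7],c,0,0,0,0]")
open('kin.py','w').write(s)
E
python3 kin.py; python3 -c "
from kin import *
print(best.fun.reshape(-1,12)[:,:3].round(4))"
```

```text
[ 0.000000e+00  1.988000e-01 -0.000000e+00  6.016000e-01  0.000000e+00
  4.636000e-01  3.590000e-01  2.699957e+02 -0.000000e+00 -8.313010e+01
  0.000000e+00  8.293830e+01] 2.9150504990128342e-08
4.938298834101796e-05
[[ 0.  0. -0.]
 [-0. -0.  0.]
 [-0. -0.  0.]
 [-0. -0.  0.]
 [ 0. -0.  0.]
 [ 0. -0. -0.]
 [-0.  0. -0.]
 [ 0.  0. -0.]]
```

```bash
cat > feas.py <<'E'
from kin import *
rng=np.random.default_rng(0)
jc=np.array(D[-1][0])
for phi in (50,56,62):
  for psi in range(-90,91,15):
    f,g=np.radians(phi),np.radians(psi)
    a=np.array([np.sin(f)*np.cos(g),np.sin(f)*np.sin(g),-np.cos(f)]); y=np.array([-np.sin(g),np.cos(g),0])
    R=np.c_[a,y,np.cross(a,y)]; p=np.array([.5263,.2243,.056])-.005*a
    sols=[]
    for k in range(12):
        j0=jc if k==0 else LO+(HI-LO)*rng.random(6)
        j,e=ik(p,R,j0)
        if e<1e-3: sols.append(j)
    b=min(sols,key=lambda j:np.abs(j-jc).max()) if sols else None
    print(phi,psi,len(sols),None if b is None else b.round(0), None if b is None else fk(b,q)[2].round(2))
E
python3 feas.py
```

```text
50 -90 4 [ 58.  42. -18.  25. -77. 106.] [0.34 0.54 0.25]
50 -75 4 [ 61.  38. -29.  35. -68. 107.] [0.27 0.48 0.25]
50 -60 5 [ 62.  34. -41.  49. -59. 105.] [0.21 0.4  0.25]
50 -45 3 [ 59.  29. -54.  70. -52.  99.] [0.18 0.3  0.27]
50 -30 0 None None
50 -15 0 None None
50 0 0 None None
50 15 2 [  -5.   21.  -56. -155.  -38.   83.] [ 0.32 -0.03  0.31]
50 30 7 [  -1.   17.  -41. -118.  -27.   53.] [ 0.43 -0.01  0.38]
50 45 11 [  3.  18. -33. -94. -31.  35.] [0.48 0.02 0.41]
50 60 8 [  3.  21. -27. -79. -41.  31.] [0.52 0.03 0.42]
50 75 7 [  3.  25. -21. -69. -51.  31.] [0.58 0.03 0.42]
50 90 9 [  4.  29. -14. -60. -62.  33.] [0.63 0.05 0.41]
56 -90 6 [ 58.  45. -16.  26. -82. 105.] [0.34 0.55 0.22]
56 -75 2 [ 62.  41. -28.  36. -72. 105.] [0.26 0.49 0.22]
56 -60 5 [ 64.  37. -41.  50. -63. 101.] [0.2  0.41 0.23]
56 -45 2 [ 61.  32. -54.  71. -57.  95.] [0.17 0.31 0.25]
56 -30 0 None None
56 -15 0 None None
56 0 0 None None
56 15 0 None None
56 30 4 [ -10.   24.  -48. -129.  -44.   73.] [ 0.38 -0.07  0.31]
56 45 7 [  -6.   23.  -36. -104.  -42.   53.] [ 0.47 -0.05  0.35]
56 60 5 [ -4.  25. -28. -87. -48.  44.] [ 0.53 -0.04  0.37]
56 75 5 [ -2.  28. -21. -74. -57.  40.] [ 0.59 -0.02  0.38]
56 90 6 [  0.  32. -13. -65. -66.  39.] [0.65 0.01 0.38]
62 -90 4 [ 59.  48. -15.  27. -86. 104.] [0.34 0.57 0.19]
62 -75 0 None None
62 -60 5 [ 65.  40. -41.  51. -68.  98.] [0.19 0.42 0.2 ]
62 -45 2 [ 63.  36. -54.  72. -62.  91.] [0.16 0.32 0.22]
62 -30 0 None None
62 -15 0 None None
62 0 0 None None
62 15 0 None None
62 30 9 [ -16.   34.  -53. -133.  -60.   87.] [ 0.35 -0.1   0.23]
62 45 6 [ -13.   29.  -40. -110.  -53.   67.] [ 0.45 -0.1   0.29]
62 60 4 [ -9.  29. -30. -92. -56.  54.] [ 0.53 -0.09  0.33]
62 75 4 [ -6.  32. -21. -79. -63.  48.] [ 0.6  -0.06  0.34]
62 90 9 [ -3.  35. -12. -68. -72.  45.] [ 0.66 -0.03  0.35]
```

```bash
python3 - <<'E'
from h import *
im=cv2.imread('pics/wrist3.png')
cv2.imwrite('pics/c4.png',cv2.resize(im[90:245,240:400],None,fx=5,fy=5,interpolation=cv2.INTER_CUBIC)[:600])
z=np.load('w3.npz'); c=(z['K'],z['R'],z['t'])
print('cam',(-c[1].T@c[2]).round(3))
for n,uv in dict(topc=(319,184)).items(): print(n,onz('wrist',uv,.0577,c).round(4))
for uv in [(162,138),(485,102),(469,230),(204,236)]: print('rim',onz('wrist',uv,.044,c).round(4))
E
```

```text
cam [ 0.358 -0.16   0.291]
topc [ 0.501  -0.2025  0.0577]
rim [ 0.4554 -0.3651  0.044 ]
rim [ 0.4246 -0.0601  0.044 ]
rim [ 0.5606 -0.0494  0.044 ]
rim [ 0.5856 -0.3517  0.044 ]
```

View pics/c4.png

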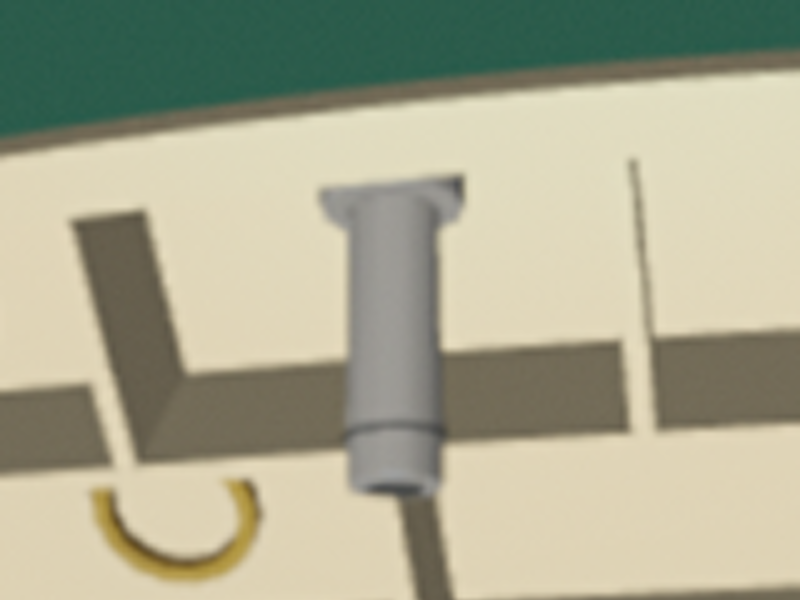

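```bash
python3 - <<'E'
from h import *
need((.452,-.188,.138)); need((.481,-.204,.044))
E
```

```text
t 11.57 tcp [ 0.4766 -0.1837  0.1828] tool units [ 1.79  0.04 -1.84] w 0.0439 F [0.9 0.9 0.7]
t 11.57 tcp [ 0.4766 -0.1837  0.1828] tool units [ 6.78  0.05 -1.83] w 0.0439 F [0.9 0.9 0.7]
```

step_arm(steps=[[[0.4,0,-0.5],0],[[0.4,0,-0.5],0],[[0.5,0,-0.5],0],[[0.5,0,-0.34],0],[[0.5,0,0],0],[[0.5,0,0],0],[[0.5,0,0],0],[[0,0,0],0],[[0,0,0],0]], fingers=0.66)

```text
time_s: 12.32
tcp_pos: [0.4617, -0.1956, 0.1121]
eef_rot: [-26.7, 71.2, -29.3]
contact_force: [-0.6, -0.3, 0.5]
gripper_width: 0.0296
```

```bash
python3 - <<'E'
from h import *
need((.481,-.204,.044))
c=cam('wrist'); im=capture("wrist"); np.savez('w4.npz',K=c[0],R=c[1],t=c[2]); cv2.imwrite('pics/c5.png',cv2.resize(im[120:320,210:430],None,fx=3,fy=3,interpolation=cv2.INTER_CUBIC))
print(proj('wrist',(.501,-.2035,.0577),c))
E
```

```text
t 12.32 tcp [ 0.4617 -0.1956  0.1121] tool units [ 3.56  0.15 -0.05] w 0.0296 F [-0.6 -0.3  0.5]
[320.70436159 251.14684071]
```

View pics/c5.png

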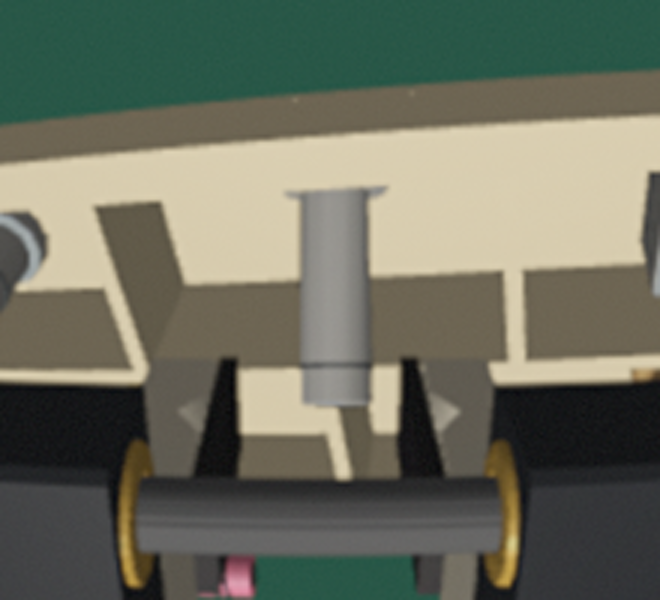

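step_arm(steps=[[[0.4,0.2,0],0],[[0.5,0,0],0],[[0.5,0,0],0],[[0.5,0,0],0],[[0.5,0,0],0],[[0.5,0,0],0],[[0.4,0,0],0],[[0.3,0,0],0],[[0,0,0],0],[[0,0,0],0]])

```text
time_s: 13.2
tcp_pos: [0.4914, -0.2086, 0.0637]
eef_rot: [-24.8, 73.5, -27.3]
contact_force: [-2.8, 1.8, 4.3]
gripper_width: 0.0301
```

```bash
python3 - <<'E'
from h import *
need((.481,-.204,.044))
im=capture("wrist"); cv2.imwrite('pics/c6.png',cv2.resize(im[120:320,210:430],None,fx=3,fy=3,interpolation=cv2.INTER_CUBIC))
E
```

```text
t 13.2 tcp [ 0.4914 -0.2086  0.0637] tool units [ 0.78  0.32 -0.76] w 0.0301 F [-2.8  1.8  4.3]
```

View pics/c6.png

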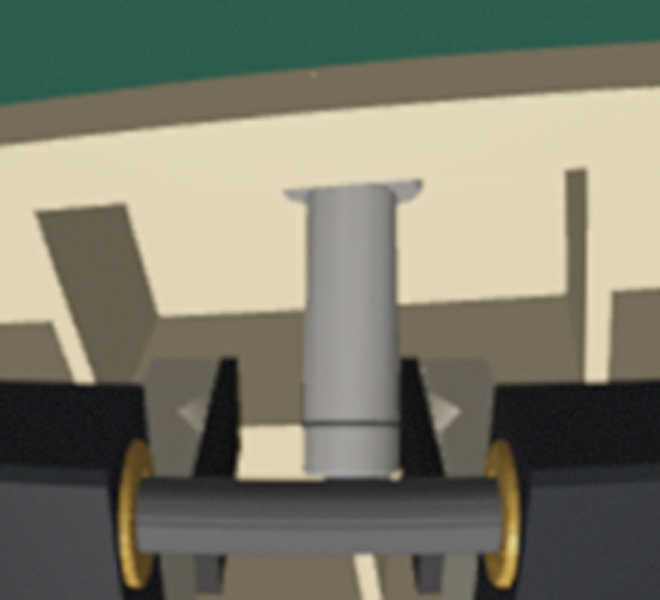

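```bash
python3 - <<'E'
from h import *
from kin import ik
p,R,s=tool(); print(p,'\n',R.round(3),s['joints'].round(2))
d=np.array([.996,.087,1])/2**.5
for ax in (.3,.25,.2,.15,.1,.05,0):
    a=np.array([ax,-.15,0]); a[2]=-np.sqrt(1-a@a); y=np.cross(d,a); y/=np.linalg.norm(y); RR=np.c_[a,y,np.cross(a,y)]
    g=np.array([.4827,-.205,.0393]); j,e=ik(g-.005*a,RR,s['joints']); print(ax,j.round(1),round(e,4))
E
```

```text
[ 0.49136619 -0.20863     0.06383037] 
 [[ 0.253  0.06   0.966]
 [-0.131  0.991 -0.027]
 [-0.959 -0.12   0.259]] [  -4.84   10.83  -58.23   48.43   -8.38 -134.98]
0.3 [  -4.6   11.8  -58.3   43.5   -6.6 -129.8] 0.0219
0.25 [  -4.    12.3  -58.3   46.5   -8.7 -133.5] 0.0119
0.2 [  -3.4   12.9  -58.3   48.5  -10.4 -136.2] 0.0016
0.15 [   1.7   14.3  -52.6   31.7  -17.1 -124.3] 0.0
0.1 [   3.3   15.6  -47.9   23.6  -22.9 -117.7] 0.0
0.05 [   3.8   16.9  -44.3   19.1  -27.9 -114. ] 0.0
0 [   4.1   18.2  -41.1   16.2  -32.4 -111.6] 0.0
```

step_arm(steps=[[[0,0.3,-0.3],0],[[0.1,0.1,-0.4],0],[[0.1,0,-0.4],0],[[0.1,0,-0.4],0],[[0,0,0],0]])

```text
time_s: 13.67
tcp_pos: [0.4683, -0.204, 0.0599]
eef_rot: [-23.6, 74.6, -26.1]
contact_force: [-0.4, -0.8, -0.8]
gripper_width: 0.0294
```

```bash
python3 - <<'E'
from h import *
p,R,s=tool(); print(p,'\n',R.round(3),s['joints'].round(2))
need((.482,-.204,.044))
E
```

```text
[ 0.46828521 -0.20395707  0.05989987] 
 [[ 0.238  0.057  0.97 ]
 [-0.117  0.993 -0.03 ]
 [-0.964 -0.106  0.243]] [  -1.93    9.9   -58.25   39.     -9.95 -128.41]
t 13.67 tcp [ 0.4683 -0.204   0.0599] tool units [0.93 0.12 0.47] w 0.0294 F [-0.4 -0.8 -0.8]
```

step_arm(steps=[[[0.2,0.1,0.1],0],[[0.2,0,0.1],0],[[0.2,0,0.1],0],[[0.2,0,0.1],0],[[0.2,0,0],0],[[0,0,0],0]])

```text
time_s: 14.17
tcp_pos: [0.4835, -0.206, 0.0464]
eef_rot: [-23.0, 75.1, -25.5]
contact_force: [-0.5, -0.1, -0.3]
gripper_width: 0.0298
```

```bash
python3 - <<'E'
from h import *
p,R,s=tool(); print(p,'\n',R.round(3),s['joints'].round(2))
need((.482,-.204,.044))
im=capture("wrist"); cv2.imwrite('pics/c7.png',cv2.resize(im[120:320,210:430],None,fx=3,fy=3,interpolation=cv2.INTER_CUBIC))
E
```

```text
[ 0.48354185 -0.20602569  0.04636556] 
 [[ 0.232  0.055  0.971]
 [-0.111  0.993 -0.03 ]
 [-0.966 -0.101  0.237]] [  -4.35   12.52  -58.21   45.1    -7.54 -132.34]
t 14.17 tcp [ 0.4835 -0.206   0.0464] tool units [ 0.09  0.11 -0.11] w 0.0298 F [-0.5 -0.1 -0.3]
```

View pics/c7.png

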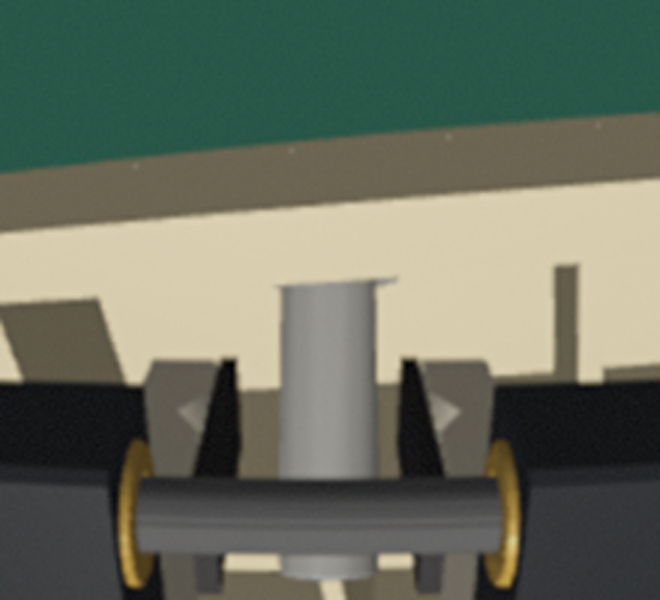

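step_arm(steps=[[[0,0,0],0],[[0,0,0],0],[[0,0,0],0],[[0,0,0],0],[[0,0,0],0],[[0,0,0],0]], fingers=1, grip_force=30)

```text
time_s: 14.72
tcp_pos: [0.4835, -0.2056, 0.0473]
eef_rot: [-23.0, 75.0, -25.4]
contact_force: [0.6, -0.4, -0.5]
gripper_width: 0.0167
```

step_arm(steps=[[[-0.3,0,0.12],0],[[-0.4,0,0.15],0],[[-0.5,0,0.18],0],[[-0.5,0,0.2],0],[[-0.6,0,0.2],0],[[-0.7,0,0.3],0],[[-0.8,0,0.3],0],[[-0.9,0,0.3],0],[[-0.9,0,0.3],0],[[-0.9,0,0.3],0],[[0,0,0],0]])

```text
time_s: 15.63
tcp_pos: [0.501, -0.1923, 0.1877]
eef_rot: [-22.4, 74.7, -24.9]
contact_force: [0.4, -0.1, -1.3]
gripper_width: 0.0174
```

```bash
python3 - <<'E'
from h import *
p,R,s=tool(); print(p,'\n',R.round(3),s['joints'].round(2)); need((0,0,0))
im=capture("wrist"); cv2.imwrite('pics/w8.png',im)
cv2.imwrite('pics/s8.png',capture("scene"))
E
```

```text
[ 0.50103461 -0.19226125  0.18774632] 
 [[ 0.239  0.055  0.969]
 [-0.111  0.993 -0.029]
 [-0.965 -0.101  0.243]] [   4.89    1.79  -38.16   12.44  -37.37 -106.38]
t 15.63 tcp [ 0.501  -0.1923  0.1877] tool units [  2.     9.13 -26.85] w 0.0174 F [ 0.4 -0.1 -1.3]
```

View pics/w8.png

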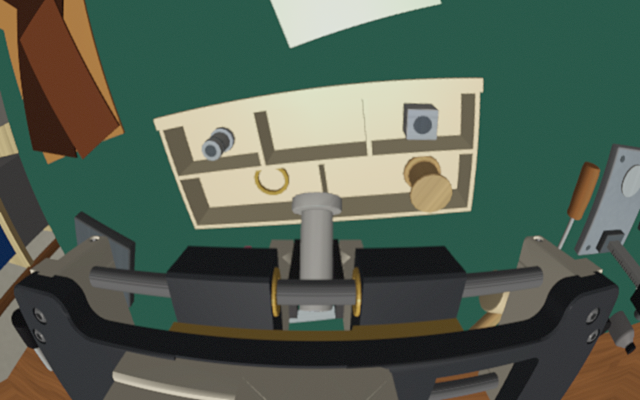

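View pics/s8.png

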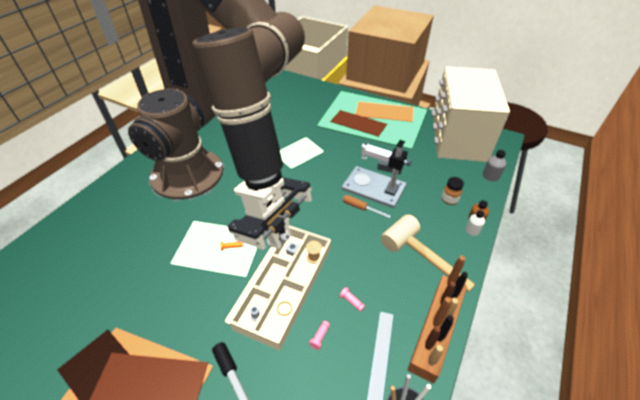

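```bash
python3 - <<'E'
from h import *
im=cv2.imread('pics/w8.png'); cv2.imwrite('pics/c8.png',cv2.resize(im[180:330,250:390],None,fx=4,fy=4,interpolation=cv2.INTER_CUBIC))
p,R,s=tool(); c=cam('wrist'); print('cam in tool',(R.T@(-c[1].T@c[2]-p)).round(4))
for al in (45,50,55,60,65,70):
  A=np.radians(al); d=-np.cos(A)*R[:,0]+np.sin(A)*R[:,2]; n=np.sin(A)*R[:,0]+np.cos(A)*R[:,2]
  g=p+.006*R[:,0]
  print(al,'bottom far rim',[proj('wrist',g-.036*d+k*.014*n,c).round(1) for k in (1,-1)],'flange top rim',[proj('wrist',g-.028*d+k*.014*n,c).round(1) for k in (1,-1)], 'side',proj('wrist',g-.032*d+.014*R[:,1],c).round(1))
E
```

```text
cam in tool [-0.1399 -0.0006 -0.0808]
45 bottom far rim [array([317.1, 213.4]), array([317.3, 191.3])] flange top rim [array([317.1, 225.2]), array([317.3, 204.5])] side [341.5 209.3]
50 bottom far rim [array([317.1, 209.6]), array([317.3, 190.7])] flange top rim [array([317.1, 221.9]), array([317.3, 204.7])] side [341.8 207.4]
55 bottom far rim [array([317.2, 206. ]), array([317.3, 190.7])] flange top rim [array([317.2, 218.8]), array([317.3, 205.4])] side [342.2 205.8]
60 bottom far rim [array([317.2, 202.8]), array([317.4, 191.2])] flange top rim [array([317.2, 216. ]), array([317.4, 206.6])] side [342.6 204.5]
65 bottom far rim [array([317.2, 199.8]), array([317.4, 192.3])] flange top rim [array([317.2, 213.4]), array([317.4, 208.2])] side [343.1 203.7]
70 bottom far rim [array([317.2, 197.2]), array([317.4, 194. ])] flange top rim [array([317.2, 211.1]), array([317.4, 210.4])] side [343.5 203.3]
```

View pics/c8.png

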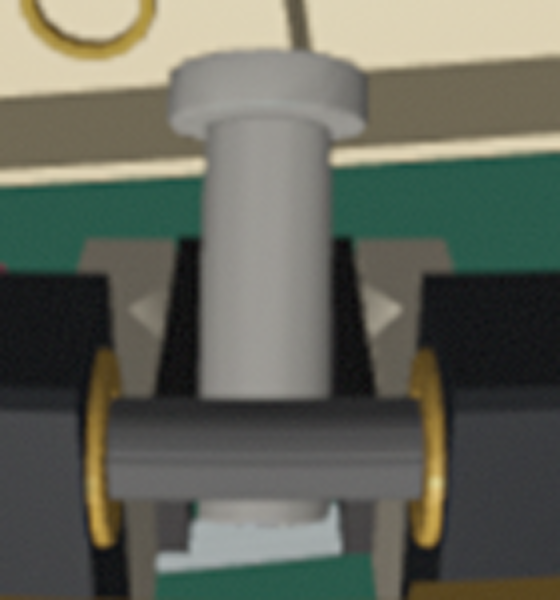

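```bash
python3 - <<'E'
from h import *
from kin import *
p,R,s=tool(); j=s['joints']
for w in [(.42,-.42,.33),(.28,-.75,.33),(.25,-.92,.33)]:
    j,e=ik(np.array(w),R,j); print(w,j.round(1),round(e,4)); need(w)
E
```

```text
(0.42, -0.42, 0.33) [-26.3   2.2 -13.1  -0.3 -59.7 -66. ] 0.0
t 15.73 tcp [ 0.4989 -0.1924  0.1843] tool units [ -6.71 -12.25  -1.75] w 0.0172 F [-0.5 -0.4 -2. ]
(0.28, -0.75, 0.33) [-59.7  24.8  20.   -8.8 -72.9 -31.1] 0.0
t 15.73 tcp [ 0.4989 -0.1924  0.1843] tool units [ -6.53 -29.03  -8.05] w 0.0172 F [-0.5 -0.4 -2. ]
(0.25, -0.92, 0.33) [-67.2  43.3  52.4 -10.  -87.8 -25.9] 0.0
t 15.73 tcp [ 0.4989 -0.1924  0.1843] tool units [ -5.94 -37.56  -9.25] w 0.0172 F [-0.5 -0.4 -2. ]
```

step_arm(steps=[[[-0.6,-1,-0.1],0],[[-0.6,-1,-0.1],0],[[-0.6,-1,-0.1],0],[[-0.6,-1,-0.1],0],[[-0.6,-1,-0.1],0],[[-0.6,-1,-0.1],0],[[-0.6,-1,-0.1],0],[[-0.6,-1,-0.1],0],[[-0.6,-1,-0.1],0],[[-0.6,-1,-0.1],0],[[-0.6,-1,-0.1],0],[[-0.2,-1,-0.4],0],[[0,-1,-0.4],0],[[0,-1,-0.4],0],[[0,-1,-0.4],0],[[0,-1,-0.4],0],[[0,-1,-0.4],0],[[0,-1,-0.4],0],[[0,-1,-0.4],0],[[0,-1,-0.4],0]])

```text
time_s: 17.4
tcp_pos: [0.3527, -0.5727, 0.3308]
eef_rot: [-22.6, 75.2, -25.2]
contact_force: [0.2, 0.0, -1.9]
gripper_width: 0.0175
```

step_arm(steps=[[[0,-1,-0.4],0],[[0,-1,-0.4],0],[[0,-1,-0.4],0],[[0,-1,-0.4],0],[[0,-1,-0.4],0],[[0,-1,-0.4],0],[[0,-1,-0.4],0],[[0,-1,-0.4],0],[[0,-1,-0.2],0],[[0,-1,-0.1],0],[[0,-1,0],0],[[0,-1,0.1],0],[[0,-1,0.2],0],[[0,-1,0.2],0],[[0,-1,0.2],0],[[0,-1,0.2],0],[[0,-1,0.2],0],[[0,-1,0.2],0],[[0,-1,0.2],0],[[0,-1,0.2],0]])

```text
time_s: 19.07
tcp_pos: [0.2929, -0.9556, 0.3414]
eef_rot: [-21.6, 75.6, -24.3]
contact_force: [0.2, 3.3, -10.7]
gripper_width: 0.0173
```

```bash
python3 - <<'E'
from h import *
p,R,s=tool(); print(p,'\n',R.round(3),s['joints'].round(2),s['time_s'],s['gripper_width'])
E
```

```text
[ 0.29285944 -0.95563835  0.34135959] 
 [[ 0.227  0.058  0.972]
 [-0.102  0.994 -0.036]
 [-0.969 -0.091  0.231]] [-65.47  52.18  71.24  -9.52 -98.01 -29.5 ] 19.0667 0.017344500030757066
```

step_arm(steps=[[[0,-1,0.2],0],[[0,-1,0.2],0],[[0,-1,0.2],0],[[0,-1,0.2],0],[[0,-1,0.2],0],[[0,-1,0.2],0],[[0,-1,0.2],0],[[0,-1,0.2],0],[[0,-1,0.2],0],[[0,-1,0.2],0],[[0,-1,0.2],0],[[0,-1,0.2],0],[[0,-1,0.2],0],[[0,-1,0.2],0],[[0,-1,0.2],0],[[0,-1,0.2],0],[[0,-1,0.2],0],[[0,-1,0.2],0],[[0,-1,0.2],0],[[0,-1,0.2],0]])

```text
time_s: 20.73
tcp_pos: [0.2835, -1.0871, 0.3461]
eef_rot: [-51.5, 61.0, -56.0]
contact_force: [0.2, 0.0, -1.4]
gripper_width: 0.0171
```

```bash
python3 - <<'E'
from h import *
p,R,s=tool(); print(p,'\n',R.round(3),s['joints'].round(2),s['time_s'],s['gripper_width'],np.degrees(np.arccos(-R[2,0])))
E
```

```text
[ 0.28346262 -1.08710314  0.34609234] 
 [[ 0.272  0.132  0.953]
 [-0.402  0.915 -0.012]
 [-0.874 -0.38   0.302]] [-67.38  54.92  71.65  -5.63 -78.24 -27.29] 20.7333 0.017080248802274326 29.034889023640726
```

step_arm(steps=[[[0,-1,0.3],0],[[0,-1,0.3],0],[[0,-1,0.3],0],[[0,-1,0.3],0],[[0,-1,0.3],0],[[0,-1,0.3],0],[[0,-1,0.3],0],[[0,-1,0.3],0],[[0,-1,0.3],0],[[0,-1,0.3],0],[[0,-1,0.3],0],[[0,-1,0.3],0],[[0,-1,0.3],0],[[0,-1,0.3],0],[[0,-1,0.3],0],[[0,-1,0.3],0]])

```text
time_s: 22.07
tcp_pos: [0.2851, -1.1492, 0.4222]
eef_rot: [-59.3, 48.1, -65.4]
contact_force: [-0.3, 0.3, -1.8]
gripper_width: 0.0172
```

```bash
python3 - <<'E'
from h import *
p,R,s=tool(); print(p,'\n',R.round(3),s['joints'].round(2),s['time_s'],s['gripper_width'],np.degrees(np.arccos(-R[2,0])))
E
```

```text
[ 0.28509242 -1.149204    0.42216956] 
 [[ 0.278  0.198  0.94 ]
 [-0.608  0.794  0.012]
 [-0.744 -0.575  0.341]] [-67.08  53.99  71.65  -1.2  -65.74 -28.97] 22.0667 0.017244040689610485 41.93937727796002
```

step_arm(steps=[[[0.5,-0.8,0.25],0],[[0.5,-0.8,0.25],0],[[0.5,-0.8,0.25],0],[[0.5,-0.8,0.25],0],[[0.5,-0.8,0.25],0],[[0.5,-0.8,0.25],0],[[0.5,-0.8,0.25],0],[[0.5,-0.8,0.25],0],[[0.5,-0.8,0.25],0],[[0.5,-0.8,0.25],0],[[0.5,-0.8,0.25],0],[[0.5,-0.8,0.25],0]])

```text
time_s: 23.07
tcp_pos: [0.3056, -1.2179, 0.4067]
eef_rot: [-62.2, 39.1, -69.6]
contact_force: [0.6, 0.1, -1.8]
gripper_width: 0.0169
```

```bash
python3 - <<'E'
from h import *
p,R,s=tool(); print(p,'\n',R.round(3),s['joints'].round(2),s['time_s'],s['gripper_width'],np.degrees(np.arccos(-R[2,0])))
E
```

```text
[ 0.30559893 -1.21788935  0.4066609 ] 
 [[ 0.271  0.243  0.931]
 [-0.728  0.685  0.033]
 [-0.63  -0.687  0.362]] [-66.43  58.25  71.66   3.08 -52.55 -31.69] 23.0667 0.016933455751256966 50.93730715344773
```

step_arm(steps=[[[0.6,-0.8,0.3],0],[[0.6,-0.8,0.3],0],[[0.6,-0.8,0.3],0],[[0.6,-0.8,0.3],0],[[0.6,-0.8,0.3],0],[[0.6,-0.8,0.3],0],[[0.6,-0.8,0.3],0],[[0.6,-0.8,0.3],0],[[0.6,-0.8,0.3],0],[[0.6,-0.8,0.3],0],[[0.6,-0.8,0.3],0]])

```text
time_s: 23.98
tcp_pos: [0.3254, -1.2664, 0.4148]
eef_rot: [-64.0, 30.4, -72.8]
contact_force: [-0.4, -0.4, -0.8]
gripper_width: 0.017
```

```bash
cat > plan.py <<'E'
from h import *
from kin import *
p,R,s=tool(); a=R[:,0]; phi=np.degrees(np.arccos(-a[2])); psi=np.arctan2(a[1],a[0])
print(p.round(4),'\n',R.round(3),s['joints'].round(2),round(s['time_s'],2),s['gripper_width'],'phi',phi,'head',np.degrees(psi))
y=np.array([-np.sin(psi),np.cos(psi),0]); v=R.T@y; print('turn to level',np.degrees(np.arctan2(v[2],v[1])))
RR=np.c_[a,y,np.cross(a,y)]; 
print('level at p: ',*[x if np.isscalar(x) else x.round(1) for x in ik(p,RR,s['joints'])])
G=np.array([.5263,.2243,.056])-.006*a
rng=np.random.default_rng(1); S=[]
for k in range(40):
    j,e=ik(G,RR,LO+(HI-LO)*rng.random(6))
    if e<1e-3 and not any(np.abs(j-o).max()<2 for o in S): S.append(j); print('goal',j.round(1))
E
python3 plan.py
```

```text
[ 0.3254 -1.2664  0.4148] 
 [[ 0.255  0.284  0.924]
 [-0.824  0.564  0.054]
 [-0.506 -0.775  0.378]] [-65.54  61.63  71.66   9.52 -41.04 -36.89] 23.98 0.017015960493935715 phi 59.5818156541548 head -72.7724720279104
turn to level 63.994887812655335
level at p:  [ -65.5   61.6   71.7    9.5  -41.  -100.9] 1.960841169758834e-06
goal [ 63.2  42.3 -29.5  38.8 -73.3 103.1]
```

```bash
cat > path.py <<'E'
from h import *
from kin import *
p,R,s=tool(); a=R[:,0]; j=np.array(s['joints'])
import sys
def run(wps,turns,j=j,R=R,p=p,verbose=1):
    for w,t in zip(wps,turns):
        w=np.array(w,float); n=max(int(np.ceil(np.linalg.norm(w-p)/.02)),int(np.ceil(abs(t)/6)),1); p0=p;R0=R; dm=0
        for i in range(1,n+1):
            Ri=R0@Ro.from_euler('x',t*i/n,degrees=True).as_matrix(); jn,e=ik(p0+(w-p0)*i/n,Ri,j)
            dm=max(dm,np.abs(jn-j).max()); j=jn
            if e>2e-3: print('  fail',i,n,(p0+(w-p0)*i/n).round(3),j.round(1),round(e,4)); break
        p=w;R=Ri; print(w,'turn',t,'rows',n,j.round(1),'maxstep',round(dm,1))
    return j,R
if __name__=='__main__':
    G=np.array([.5263,.2243,.056])-.006*a
    P=G-.12*a+np.array([0,0,.06]); print('pre',P.round(3))
    run([(.35,-.75,.42),(.45,-.25,.42),(.5,.1,.42),P,G],[-120,-60,-56,-60,0])
    run([(.35,-.75,.42),(.5,-.3,.42),(.6,.1,.42),(.52,.3,.35),P,G],[-120,-60,-56,-60,0,0])
E
python3 path.py
```

```text
pre [0.494 0.328 0.18 ]
  fail 8 26 [ 0.333 -1.108  0.416] [-67.3  36.6   7.6  61.1  -4.9 -52.9] 0.0048
[ 0.35 -0.75  0.42] turn -120 rows 26 [-67.3  36.6   7.6  61.1  -4.9 -52.9] maxstep 25.0
  fail 1 26 [ 0.354 -0.731  0.42 ] [-60.2   5.3 -34.1  95.5 -11.7 -90.3] 0.0377
[ 0.45 -0.25  0.42] turn -60 rows 26 [-60.2   5.3 -34.1  95.5 -11.7 -90.3] maxstep 41.7
[0.5  0.1  0.42] turn -56 rows 18 [ 59.   10.4 -27.8  40.5 -97.9 -74.5] maxstep 84.3
[0.49411954 0.32808174 0.17979474] turn -60 rows 17 [ 69.9  37.7 -15.8  31.5 -90.  -29.7] maxstep 3.1
[0.5247676  0.22924199 0.05903784] turn 0 rows 8 [ 63.2  42.3 -29.5  38.8 -73.3 -37.7] maxstep 2.1
  fail 8 26 [ 0.333 -1.108  0.416] [-67.3  36.6   7.6  61.1  -4.9 -52.9] 0.0048
[ 0.35 -0.75  0.42] turn -120 rows 26 [-67.3  36.6   7.6  61.1  -4.9 -52.9] maxstep 25.0
  fail 1 24 [ 0.356 -0.731  0.42 ] [-60.    5.5 -34.   95.5 -11.8 -90.2] 0.0376
[ 0.5  -0.3   0.42] turn -60 rows 24 [-60.    5.5 -34.   95.5 -11.8 -90.2] maxstep 41.6
[0.6  0.1  0.42] turn -56 rows 21 [ 49.7  17.2 -20.4  46.8 -93.3 -68.5] maxstep 70.6
[0.52 0.3  0.35] turn -60 rows 12 [  66.7   28.1   -9.8   35.  -101.9  -18.9] maxstep 4.3
[0.49411954 0.32808174 0.17979474] turn 0 rows 9 [ 69.9  37.7 -15.8  31.5 -90.  -29.5] maxstep 1.3
[0.5247676  0.22924199 0.05903784] turn 0 rows 8 [ 63.2  42.3 -29.5  38.8 -73.3 -37.5] maxstep 2.1
```

```bash
cat > t1.py <<'E'
from path import *
G=np.array([.5263,.2243,.056])-.006*a
P=G-.12*a+np.array([0,0,.06])
run([(.3,-.95,.72),(.45,-.5,.72),(.6,-.05,.65),(.55,.25,.45),P,G],[-90,-60,-60,-56,-30,0])
print()
run([(.32,-1.05,.62),(.5,-.55,.65),(.6,-.05,.6),(.55,.25,.4),P,G],[-90,-60,-60,-56,-30,0])
E
python3 t1.py
```

```text
[ 0.3  -0.95  0.72] turn -90 rows 23 [-57.1  21.1  30.6  20.1 -42.7  40.9] maxstep 6.1
[ 0.45 -0.5   0.72] turn -60 rows 24 [-15.6  -7.6 -14.5  58.3 -58.4  45.5] maxstep 3.6
[ 0.6  -0.05  0.65] turn -60 rows 24 [ 37.    6.3  -8.4  55.2 -98.8  71.1] maxstep 2.7
[0.55 0.25 0.45] turn -56 rows 19 [  61.9   22.8   -6.6   39.7 -106.2  100.1] maxstep 2.0
[0.49411954 0.32808174 0.17979474] turn -30 rows 15 [ 69.9  37.7 -15.8  31.5 -90.  111.1] maxstep 1.3
[0.5247676  0.22924199 0.05903784] turn 0 rows 8 [ 63.2  42.3 -29.5  38.8 -73.3 103.1] maxstep 2.1

[ 0.32 -1.05  0.62] turn -90 rows 15 [-59.9  30.7  33.4  19.4 -35.3  41.3] maxstep 6.3
[ 0.5  -0.55  0.65] turn -60 rows 27 [-21.8  -1.9 -18.6  63.8 -48.3  38.4] maxstep 4.1
[ 0.6  -0.05  0.6 ] turn -60 rows 26 [ 37.2   6.2 -14.2  54.6 -95.7  66.3] maxstep 2.6
[0.55 0.25 0.4 ] turn -56 rows 19 [  62.1   24.3  -10.4   38.7 -102.2   96.6] maxstep 2.0
[0.49411954 0.32808174 0.17979474] turn -30 rows 13 [ 69.9  37.7 -15.8  31.5 -90.  111.1] maxstep 1.3
[0.5247676  0.22924199 0.05903784] turn 0 rows 8 [ 63.2  42.3 -29.5  38.8 -73.3 103.1] maxstep 2.1
```

```bash
cat > legs.py <<'E'
from h import *
def legs(wps,turn0=0):
    p,R,s=tool(); R=R@Ro.from_euler('x',turn0,degrees=True).as_matrix()
    for w in wps:
        w=np.array(w); d=R.T@(w-p)/.02; n=int(np.ceil(np.abs(d).max())); print(w,'total',d.round(2),'rows',n,'per',(d/n).round(3)); p=w
if __name__=='__main__':
    legs([(.3,-.95,.72),(.45,-.5,.72),(.6,-.05,.65),(.55,.25,.45)],-120)
E
python3 legs.py
```

```text
[ 0.3  -0.95  0.72] total [-21.08  -3.09  -5.55] rows 22 per [-0.958 -0.141 -0.252]
[ 0.45 -0.5   0.72] total [-16.62 -14.47   8.77] rows 17 per [-0.977 -0.851  0.516]
[ 0.6  -0.05  0.65] total [-14.84 -14.68  11.78] rows 15 per [-0.99  -0.979  0.785]
[0.55 0.25 0.45] total [-7.93 -3.18 16.07] rows 17 per [-0.466 -0.187  0.945]
```

step_arm(steps=[[[0,0,0],-1],[[0,0,0],-1],[[0,0,0],-1],[[0,0,0],-1],[[0,0,0],-1],[[0,0,0],-1],[[0,0,0],-1],[[0,0,0],-1],[[0,0,0],-1],[[0,0,0],-1],[[0,0,0],-1],[[0,0,0],-1],[[0,0,0],-1],[[0,0,0],-1],[[0,0,0],-1],[[0,0,0],-1],[[0,0,0],-1],[[0,0,0],-1],[[0,0,0],-1],[[0,0,0],-1]])

```text
time_s: 25.65
tcp_pos: [0.3252, -1.2662, 0.4149]
eef_rot: [175.7, 30.4, -72.8]
contact_force: [-0.0, -0.2, -1.2]
gripper_width: 0.0174
```

```bash
sed -i 's/,-120)$/,0)/' legs.py; python3 legs.py; python3 plan.py
```

```text
[ 0.3  -0.95  0.72] total [-21.07  -3.07  -5.55] rows 22 per [-0.958 -0.14  -0.252]
[ 0.45 -0.5   0.72] total [-16.61 -14.52   8.7 ] rows 17 per [-0.977 -0.854  0.512]
[ 0.6  -0.05  0.65] total [-14.84 -14.75  11.71] rows 15 per [-0.989 -0.983  0.781]
[0.55 0.25 0.45] total [-7.92 -3.27 16.06] rows 17 per [-0.466 -0.192  0.945]
[ 0.3252 -1.2662  0.4149] 
 [[ 0.255 -0.941 -0.221]
 [-0.823 -0.332  0.46 ]
 [-0.507  0.064 -0.86 ]] [-65.55  61.61  71.66   9.49 -41.08  83.44] 25.65 0.017423239815858138 phi 59.55522807835282 head -72.76482766973248
turn to level -175.71184823246332
level at p:  [-7.620e+01  5.130e+01  2.680e+01  9.550e+01 -1.000e-01  1.737e+02] 0.037631736748263735
goal [ 63.2  42.3 -29.5  38.8 -73.3 103.1]
```

step_arm(steps=[[[-0.96,-0.14,-0.25],0],[[-0.96,-0.14,-0.25],0],[[-0.96,-0.14,-0.25],0],[[-0.96,-0.14,-0.25],0],[[-0.96,-0.14,-0.25],0],[[-0.96,-0.14,-0.25],0],[[-0.96,-0.14,-0.25],0],[[-0.96,-0.14,-0.25],0],[[-0.96,-0.14,-0.25],0],[[-0.96,-0.14,-0.25],0],[[-0.96,-0.14,-0.25],0],[[-0.96,-0.14,-0.25],0],[[-0.96,-0.14,-0.25],0],[[-0.96,-0.14,-0.25],0],[[-0.96,-0.14,-0.25],0],[[-0.96,-0.14,-0.25],0],[[-0.96,-0.14,-0.25],0],[[-0.96,-0.14,-0.25],0],[[-0.96,-0.14,-0.25],0],[[-0.96,-0.14,-0.25],0]])

```text
time_s: 27.32
tcp_pos: [0.3014, -0.9766, 0.6936]
eef_rot: [176.0, 30.5, -72.7]
contact_force: [0.4, 0.7, -1.1]
gripper_width: 0.017
```

step_arm(steps=[[[-0.96,-0.14,-0.25],0],[[-0.98,-0.5,0.2],0],[[-0.98,-0.85,0.5],0],[[-0.98,-0.85,0.5],0],[[-0.98,-0.85,0.5],0],[[-0.98,-0.85,0.5],0],[[-0.98,-0.85,0.5],0],[[-0.98,-0.85,0.5],0],[[-0.98,-0.85,0.5],0],[[-0.98,-0.85,0.5],0],[[-0.98,-0.85,0.5],0],[[-0.98,-0.85,0.5],0],[[-0.98,-0.85,0.5],0],[[-0.98,-0.85,0.5],0],[[-0.98,-0.85,0.5],0],[[-0.98,-0.85,0.5],0],[[-0.98,-0.85,0.5],0],[[-0.98,-0.85,0.5],0],[[-0.98,-0.85,0.5],0]])

```text
time_s: 28.9
tcp_pos: [0.4535, -0.4924, 0.7189]
eef_rot: [176.1, 30.4, -72.7]
contact_force: [-0.2, 0.2, -1.7]
gripper_width: 0.017
```

```bash
sed -i 's/legs(\[.*/legs([(.6,-.05,.65),(.55,.25,.45)],0)/' legs.py; python3 legs.py; python3 plan.py
```

```text
[ 0.6  -0.05  0.65] total [-14.59 -14.39  11.62] rows 15 per [-0.973 -0.959  0.774]
[0.55 0.25 0.45] total [-7.93 -3.16 16.07] rows 17 per [-0.467 -0.186  0.945]
[ 0.4535 -0.4924  0.7189] 
 [[ 0.257 -0.942 -0.214]
 [-0.823 -0.329  0.462]
 [-0.506  0.058 -0.861]] [-14.54  -7.74 -14.78  58.64 -59.09  14.56] 28.9 0.01704744676043038 phi 59.59354744796549 head -72.68495746631213
turn to level -176.14750433718103
level at p:  [-16.6  -9.2 -24.4  71.8 -54.2 173.7] 0.04426856629921579
goal [ 63.2  42.3 -29.6  38.8 -73.3 103.1]
```

step_arm(steps=[[[-0.97,-0.96,0.77],0],[[-0.97,-0.96,0.77],0],[[-0.97,-0.96,0.77],0],[[-0.97,-0.96,0.77],0],[[-0.97,-0.96,0.77],0],[[-0.97,-0.96,0.77],0],[[-0.97,-0.96,0.77],0],[[-0.97,-0.96,0.77],0],[[-0.97,-0.96,0.77],0],[[-0.97,-0.96,0.77],0],[[-0.97,-0.96,0.77],0],[[-0.97,-0.96,0.77],0],[[-0.97,-0.96,0.77],0],[[-0.97,-0.96,0.77],0],[[-0.97,-0.96,0.77],0]])

```text
time_s: 30.15
tcp_pos: [0.601, -0.0513, 0.6501]
eef_rot: [176.2, 30.5, -72.6]
contact_force: [0.5, -0.5, -1.1]
gripper_width: 0.0172
```

step_arm(steps=[[[-0.47,-0.19,0.94],0],[[-0.47,-0.19,0.94],0],[[-0.47,-0.19,0.94],0],[[-0.47,-0.19,0.94],0],[[-0.47,-0.19,0.94],0],[[-0.47,-0.19,0.94],0],[[-0.47,-0.19,0.94],0],[[-0.47,-0.19,0.94],0],[[-0.47,-0.19,0.94],0],[[-0.47,-0.19,0.94],0],[[-0.47,-0.19,0.94],0],[[-0.47,-0.19,0.94],0],[[-0.47,-0.19,0.94],0],[[-0.47,-0.19,0.94],0],[[-0.47,-0.19,0.94],0],[[-0.47,-0.19,0.94],0],[[-0.47,-0.19,0.94],0]])

```text
time_s: 31.57
tcp_pos: [0.5518, 0.2497, 0.4507]
eef_rot: [176.0, 30.5, -72.7]
contact_force: [0.5, 0.4, -1.8]
gripper_width: 0.0169
```

step_arm(steps=[[[0,0,0],-1],[[0,0,0],-1],[[0,0,0],-1],[[0,0,0],-1],[[0,0,0],-1],[[0,0,0],-1],[[0,0,0],-1],[[0,0,0],-1],[[0,0,0],-1],[[0,0,0],-1],[[0,0,0],-1],[[0,0,0],-1],[[0,0,0],-1],[[0,0,0],-1],[[0,0,0],-1],[[0,0,0],-1],[[0,0,0],-1],[[0,0,0],-1],[[0,0,0],-1],[[0,0,0],-1]])

```text
time_s: 33.23
tcp_pos: [0.5521, 0.2489, 0.4511]
eef_rot: [55.7, 30.5, -72.8]
contact_force: [-0.0, 0.5, -1.8]
gripper_width: 0.0172
```

```bash
python3 plan.py
```

```text
[0.5521 0.2489 0.4511] 
 [[ 0.256  0.662 -0.704]
 [-0.823 -0.233 -0.518]
 [-0.507  0.712  0.486]] [  61.71   22.82   -6.52   39.81 -106.12   74.66] 33.23 0.01718858773984035 phi 59.51589842521114 head -72.75345626415402
turn to level -55.69985037648642
level at p:  [  61.7   22.8   -6.5   39.8 -106.1  130.4] 1.5180941619562283e-12
goal [ 63.2  42.3 -29.5  38.8 -73.2 103.1]
```

step_arm(steps=[[[0,0,0],-1],[[0,0,0],-1],[[0,0,0],-1],[[0,0,0],-1],[[0,0,0],-1],[[0,0,0],-1],[[0,0,0],-1],[[0,0,0],-1],[[0,0,0],-1],[[0,0,0],-0.28]])

```text
time_s: 34.07
tcp_pos: [0.5521, 0.2489, 0.4511]
eef_rot: [-0.0, 30.5, -72.8]
contact_force: [-0.5, -0.2, -0.9]
gripper_width: 0.0173
```

```bash
python3 - <<'E'
from h import *
im=cv2.imread('pics/top0.png').astype(int); 
# anvil: bright and near-grey
roi=(slice(172,206),slice(224,258)); g=im[roi].min(2)
m=(g>180).astype(np.uint8)*255
big=cv2.resize(m,None,fx=10,fy=10,interpolation=cv2.INTER_NEAREST); cv2.imwrite('pics/anv.png',big)
pts=[];
cs,_=cv2.findContours(m,cv2.RETR_EXTERNAL,cv2.CHAIN_APPROX_NONE)
for c in cs:
    if cv2.contourArea(c)>30:
        P=np.array([onz('top',q+[224,172],.02)[:2] for q in c[:,0]]); print(cv2.contourArea(c),P.min(0).round(4),P.max(0).round(4),c[:,0].min(0)+[224,172],c[:,0].max(0)+[224,172])
# base plate corners by eye from crop c1 (x/5+180,y/5+110)
for uv in [(208,480),(410,472),(405,152),(203,155)]:
    print('plate',onz('top',(uv[0]/5+180,uv[1]/5+110),.016).round(4))
# anvil extents in crop: left 257 right 351 top 345 bottom 438
for uv in [(257,392),(351,392),(304,345),(304,438),(304,392)]: print('anv',onz('top',(uv[0]/5+180-.4,uv[1]/5+110-.4),.02).round(4))
# scene anvil crop3: ellipse extents
for uv in [(168,297),(252,297),(210,268),(210,327),(210,297)]: print('anvS',onz('scene',(uv[0]/5+320-.4,uv[1]/5+120-.4),.02).round(4))
W=[(37,235),(115,217),(147,365),(65,378)]
for uv in W: print('weight',onz('top',(uv[0]/5+180,uv[1]/5+110),.03).round(3))
E
```

```text
178.0 [0.505  0.2029] [0.5505 0.2484] [232 179] [249 196]
98.0 [0.5354 0.2453] [0.5707 0.2696] [224 172] [233 185]
plate [0.4802 0.2775 0.016 ]
plate [0.4812 0.1697 0.016 ]
plate [0.6542 0.1696 0.016 ]
plate [0.6562 0.2789 0.016 ]
anv [0.5272 0.251  0.02  ]
anv [0.5256 0.2009 0.02  ]
anv [0.5516 0.2256 0.02  ]
anv [0.5018 0.2262 0.02  ]
anv [0.5264 0.2259 0.02  ]
anvS [0.5035 0.2153 0.02  ]
anvS [0.5505 0.2404 0.02  ]
anvS [0.516  0.2528 0.02  ]
anvS [0.538  0.2029 0.02  ]
anvS [0.527  0.2279 0.02  ]
weight [0.613 0.364 0.03 ]
weight [0.621 0.323 0.03 ]
weight [0.541 0.306 0.03 ]
weight [0.535 0.349 0.03 ]
```

```bash
python3 - <<'E'
from h import *
cv2.imwrite('pics/s9.png',capture("scene")); cv2.imwrite('pics/w9.png',capture("wrist"))
E
```

```text
(no output)
```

View pics/s9.png

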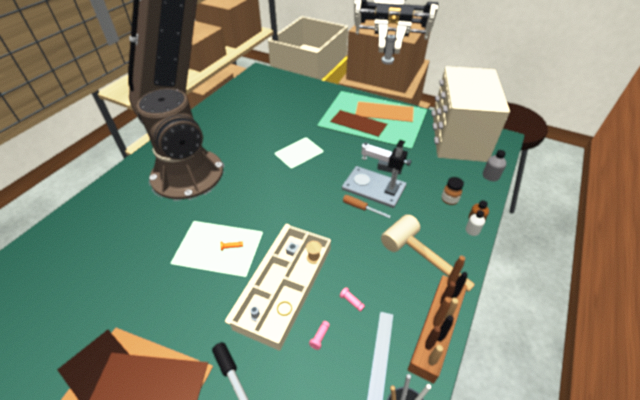

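View pics/w9.png

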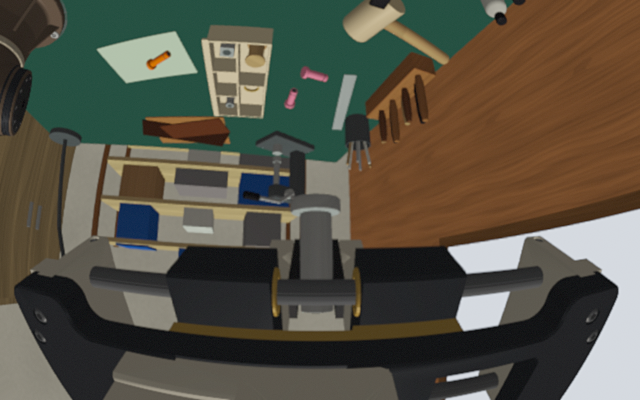

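```bash
python3 - <<'E'
from h import *
im=cv2.imread('pics/s9.png'); cv2.imwrite('pics/c9.png',cv2.resize(im[0:75,345:445],None,fx=7,fy=7,interpolation=cv2.INTER_CUBIC))
im=cv2.imread('pics/w9.png'); cv2.imwrite('pics/c10.png',cv2.resize(im[180:330,250:390],None,fx=4,fy=4,interpolation=cv2.INTER_CUBIC))
best=min(np.arange(.06,.16,.0005),key=lambda z:np.linalg.norm(proj('scene',(.5265,.2255,z))-[222/5+320-.4,190/5+120-.4])); print('foot z',best,proj('scene',(.5265,.2255,best)))
p,R,s=tool(); print(s['time_s'])
a=R[:,0]; 
for off in (.004,.006,.008):
  g=p+off*a
  for al in (56,60,64):
    A=np.radians(al); d=-np.cos(A)*R[:,0]+np.sin(A)*R[:,2]
    print(off,al,'d',d.round(3),'bot',proj('scene',g-.036*d).round(1),'top',proj('scene',g+.026*d).round(1))
E
```

```text
foot z 0.11000000000000004 [363.53801579 157.55307377]
34.1667
0.004 56 d [-0.022  0.057  0.998] bot [387.5  60.1] top [391.   33.5]
0.004 60 d [-0.002 -0.009  1.   ] bot [387.6  59.6] top [391.   33.8]
0.004 64 d [ 0.019 -0.076  0.997] bot [387.7  59.1] top [390.9  34.2]
0.006 56 d [-0.022  0.057  0.998] bot [387.4  60.8] top [390.9  34.3]
0.006 60 d [-0.002 -0.009  1.   ] bot [387.5  60.4] top [390.9  34.6]
0.006 64 d [ 0.019 -0.076  0.997] bot [387.6  59.8] top [390.8  35. ]
0.008 56 d [-0.022  0.057  0.998] bot [387.3  61.6] top [390.8  35.1]
0.008 60 d [-0.002 -0.009  1.   ] bot [387.4  61.1] top [390.7  35.4]
0.008 64 d [ 0.019 -0.076  0.997] bot [387.5  60.6] top [390.7  35.7]
```

View pics/c9.png

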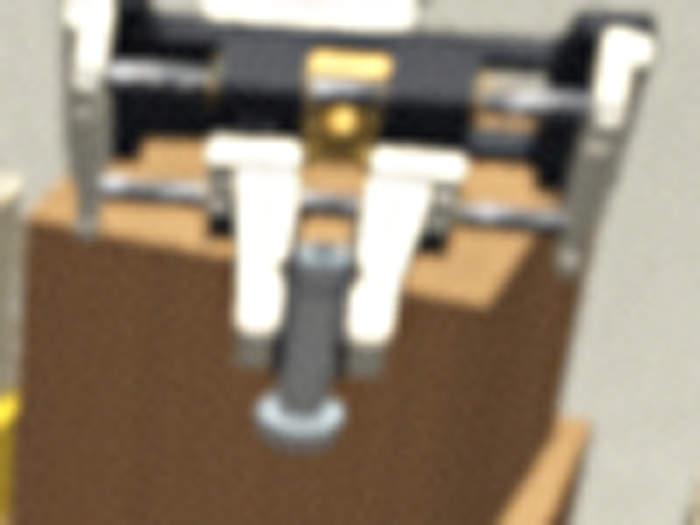

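View pics/c10.png

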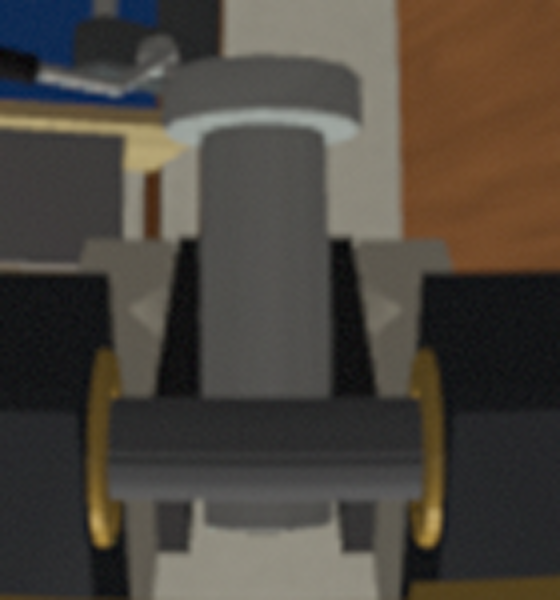

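```bash
python3 - <<'E'
from legs import *
p,R,s=tool(); a=R[:,0]; G=np.array([.5265,.2255,.056])-.007*a; print(G)
legs([G-.12*a+[0,0,.06],G-.08*a+[0,0,.01],G+[0,0,.008]])
E
```

```text
[0.52471104 0.23126116 0.05955086]
[0.49404321 0.33002399 0.18042276] total [  2.78  -1.64 -14.06] rows 15 per [ 0.186 -0.11  -0.938]
[0.50426582 0.29710305 0.11013213] total [ 3.27 -0.01 -2.15] rows 4 per [ 0.817 -0.003 -0.539]
[0.52471104 0.23126116 0.06755086] total [ 4.05 -0.   -0.09] rows 5 per [ 0.81  -0.    -0.017]
```

step_arm(steps=[[[0.19,-0.11,-0.94],0],[[0.19,-0.11,-0.94],0],[[0.19,-0.11,-0.94],0],[[0.19,-0.11,-0.94],0],[[0.19,-0.11,-0.94],0],[[0.19,-0.11,-0.94],0],[[0.19,-0.11,-0.94],0],[[0.19,-0.11,-0.94],0],[[0.19,-0.11,-0.94],0],[[0.19,-0.11,-0.94],0],[[0.19,-0.11,-0.94],0],[[0.19,-0.11,-0.94],0],[[0.19,-0.11,-0.94],0],[[0.19,-0.11,-0.94],0],[[0.19,-0.11,-0.94],0],[[0.5,0,-0.35],0],[[0.5,0,-0.35],0],[[0.5,0,-0.35],0],[[0.5,0,-0.35],0]])

```text
time_s: 35.75
tcp_pos: [0.5007, 0.3084, 0.1345]
eef_rot: [0.3, 30.5, -72.8]
contact_force: [-0.2, 0.1, -1.2]
gripper_width: 0.0173
```

```bash
python3 - <<'E'
from legs import *
p,R,s=tool(); a=R[:,0]; print(p,s['joints'].round(1),np.round(s['contact_force'],1)); G=np.array([.5265,.2255,.056])-.007*a
legs([G-.08*a+[0,0,.01],G+[0,0,.008]])
c=cam('wrist'); im=capture('wrist'); cv2.imwrite('pics/w11.png',im); cv2.imwrite('pics/s11.png',capture('scene'))
E
```

```text
[0.50072335 0.30842217 0.13452253] [ 68.7  39.7 -19.4  32.6 -84.9 108.4] [-0.2  0.1 -1.2]
[0.50429291 0.29709003 0.11016687] total [ 1.13 -0.   -0.75] rows 2 per [ 0.565 -0.001 -0.374]
[0.52471322 0.23126012 0.06755366] total [ 4.05 -0.   -0.09] rows 5 per [ 0.81  -0.    -0.017]
```

View pics/w11.png

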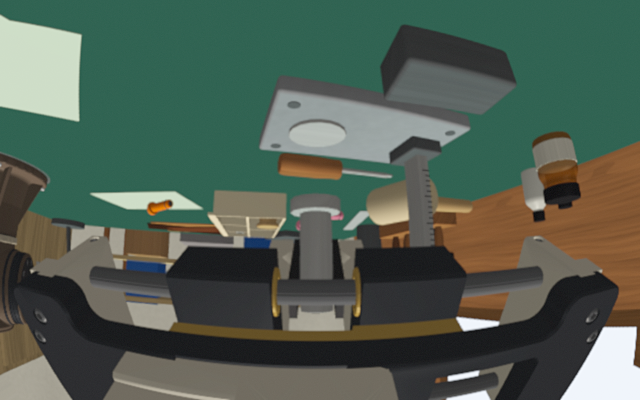

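View pics/s11.png

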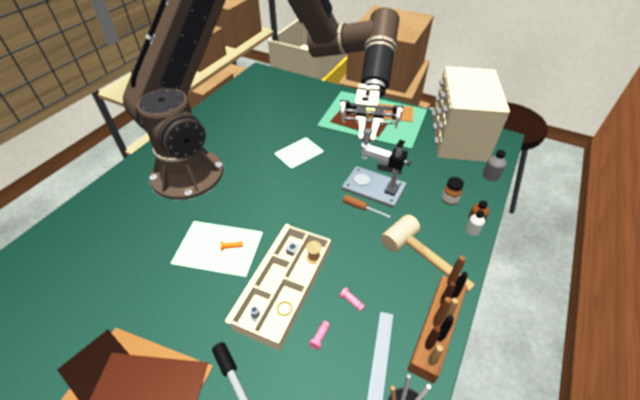

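```bash
python3 - <<'E'
from h import *
print(onz('wrist',(318,133),.02).round(4))
E
```

```text
[0.5266 0.2302 0.02  ]
```

step_arm(steps=[[[0.57,0,-0.37],0],[[0.57,0,-0.37],0],[[0.6,0,0],0],[[0.6,0,0],0],[[0.6,0,0],0],[[0.6,0,0],0],[[0,0,0],0]])

```text
time_s: 36.43
tcp_pos: [0.5163, 0.2548, 0.0858]
eef_rot: [0.2, 30.4, -73.0]
contact_force: [-0.3, 0.1, -1.3]
gripper_width: 0.0168
```

```bash
python3 - <<'E'
from legs import *
p,R,s=tool(); a=R[:,0]; print(p,s['time_s'],np.round(s['contact_force'],1)); G=np.array([.5265,.2255,.056])-.007*a
legs([G+[0,0,.008]])
c=cam('wrist'); im=capture('wrist'); cv2.imwrite('pics/w12.png',im); im=capture('scene'); cv2.imwrite('pics/s12.png',cv2.resize(im[80:220,310:450],None,fx=4,fy=4,interpolation=cv2.INTER_CUBIC))
E
```

```text
[0.51626364 0.25479967 0.08579948] 36.4333 [-0.3  0.1 -1.3]
[0.524731   0.23127302 0.0675416 ] total [ 1.54  0.06 -0.16] rows 2 per [ 0.77   0.03  -0.078]
```

View pics/w12.png

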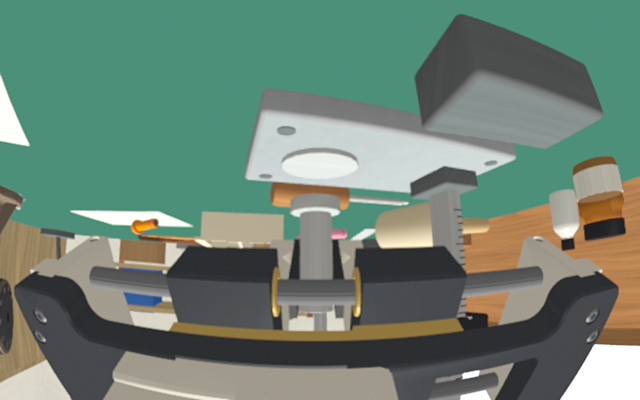

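View pics/s12.png

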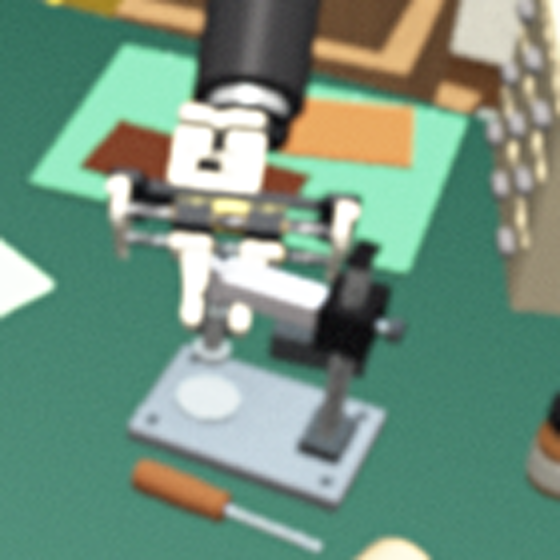

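```bash
python3 - <<'E'
from legs import *
print(onz('wrist',(319.5,165.5),.02).round(4))
p,R,s=tool(); a=R[:,0]; G=np.array([.5265,.2267,.056])-.007*a
legs([G+[0,0,.005]])
E
```

```text
[0.5289 0.2281 0.02  ]
[0.52471529 0.23246299 0.06455004] total [ 1.69  0.01 -0.29] rows 2 per [ 0.846  0.007 -0.147]
```

step_arm(steps=[[[0.5,0.03,0],0],[[0.5,0.03,-0.05],0],[[0.4,0,-0.1],0],[[0.3,0,-0.15],0],[[0,0,0],0],[[0,0,0],0]])

```text
time_s: 37.03
tcp_pos: [0.5254, 0.2329, 0.064]
eef_rot: [0.3, 30.4, -72.8]
contact_force: [-0.0, 0.4, -1.1]
gripper_width: 0.0173
```

```bash
python3 - <<'E'
from legs import *
p,R,s=tool(); a=R[:,0]; print(p,s['time_s'],np.round(s['contact_force'],1),'down in tool',(R.T@[0,0,-1]).round(3)); G=np.array([.5265,.2267,.056])-.007*a
legs([G])
c=cam('wrist'); im=capture('wrist'); cv2.imwrite('pics/w13.png',cv2.resize(im[100:260,220:420],None,fx=4,fy=4,interpolation=cv2.INTER_CUBIC)[:600]); im=capture('scene'); cv2.imwrite('pics/s13.png',cv2.resize(im[120:220,330:420],None,fx=6,fy=6,interpolation=cv2.INTER_CUBIC))
cv2.imwrite('pics/t13.png',cv2.resize(capture('top')[100:220,170:290],None,fx=5,fy=5,interpolation=cv2.INTER_CUBIC))
E
```

```text
[0.52541016 0.23294013 0.06395835] 37.0333 [-0.   0.4 -1.1] down in tool [ 0.507 -0.004 -0.862]
[0.52471427 0.23246433 0.05954734] total [ 0.12 -0.04 -0.18] rows 1 per [ 0.122 -0.041 -0.184]
```

View pics/w13.png

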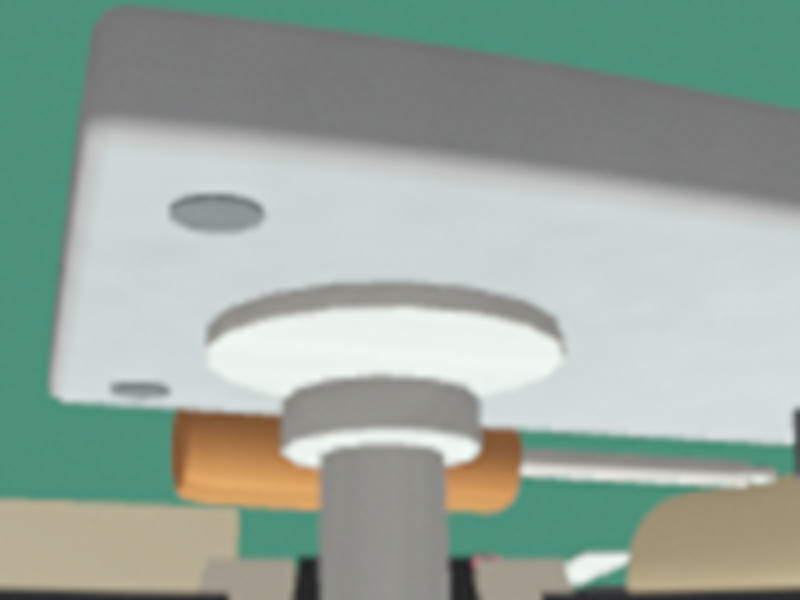

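View pics/s13.png

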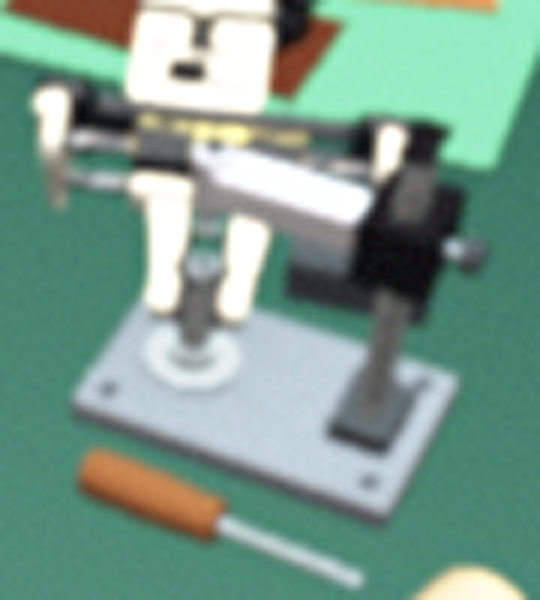

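View pics/t13.png

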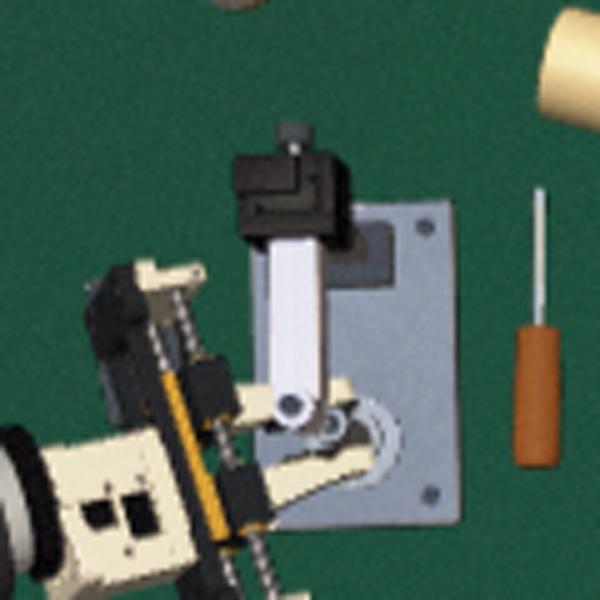

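step_arm(steps=[[[0.03,0,-0.04],0],[[0.03,0,-0.04],0],[[0.03,0,-0.04],0],[[0,0,0],0]])

```text
time_s: 37.52
tcp_pos: [0.5254, 0.2331, 0.0611]
eef_rot: [0.3, 30.5, -72.7]
contact_force: [0.6, 0.2, -1.4]
gripper_width: 0.0172
```

step_arm(steps=[[[0.025,0,-0.043],0],[[0,0,0],0]])

```text
time_s: 37.68
tcp_pos: [0.5255, 0.2331, 0.0602]
eef_rot: [0.3, 30.5, -72.7]
contact_force: [-0.1, -0.2, -1.0]
gripper_width: 0.0174
```

step_arm(steps=[[[0.025,0,-0.043],0],[[0,0,0],0]])

```text
time_s: 37.85
tcp_pos: [0.5255, 0.2329, 0.06]
eef_rot: [0.3, 30.4, -72.7]
contact_force: [-0.6, 0.3, 4.2]
gripper_width: 0.0171
```

step_arm(steps=[[[0,0,0],0],[[0,0,0],0],[[0,0,0],0]], grip_force=3)

```text
time_s: 38.1
tcp_pos: [0.5254, 0.2328, 0.0596]
eef_rot: [0.3, 30.5, -72.8]
contact_force: [-0.1, -1.1, 4.4]
gripper_width: 0.0175
```

step_arm(steps=[[[0,0,0],0],[[0,0,0],0],[[0,0,0],0],[[0,0,0],0],[[0,0,0],0],[[0,0,0],0]], fingers=0.65)

```text
time_s: 38.6
tcp_pos: [0.5255, 0.2331, 0.0592]
eef_rot: [0.3, 30.5, -72.7]
contact_force: [-0.0, 0.2, 0.8]
gripper_width: 0.0307
```

```bash
python3 - <<'E'
from h import *
need((0,0,0))
c=cam('wrist'); im=capture('wrist'); cv2.imwrite('pics/w14.png',cv2.resize(im[100:260,220:420],None,fx=4,fy=4,interpolation=cv2.INTER_CUBIC)[:600]); im=capture('scene'); cv2.imwrite('pics/s14.png',cv2.resize(im[120:220,330:420],None,fx=6,fy=6,interpolation=cv2.INTER_CUBIC))
E
```

```text
t 38.6 tcp [0.5255 0.2331 0.0592] tool units [  4.38 -28.55  -0.69] w 0.0307 F [-0.   0.2  0.8]
```

View pics/w14.png

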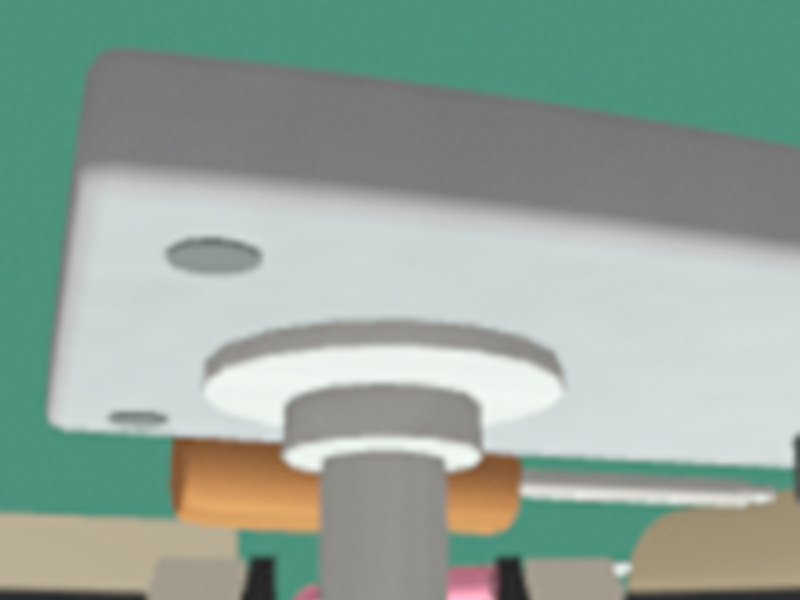

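View pics/s14.png

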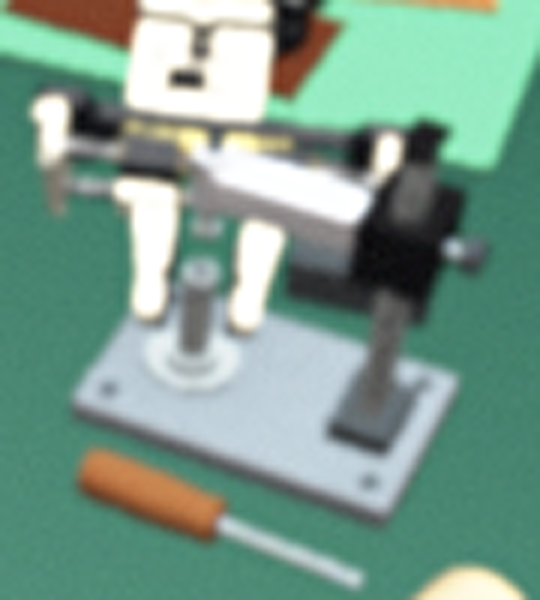

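```bash
python3 - <<'E'
from h import *
c=cam('wrist')
f=lambda u,v:onz('wrist',(u/4+220-.4,v/4+100-.4),.02,c)
n=f(385,345);e=f(383,385); l=f(204,388); r=f(565,386); fl=f(283,405); fr=f(483,405)
print('near anvil',n.round(4),'flange near',e.round(4)); print('anvil sides',l.round(4),r.round(4),np.linalg.norm(l-r)); print('flange',fl.round(4),fr.round(4),np.linalg.norm(fl-fr))
b=np.array([-.296,.955,0])
print('gap along b mm',(n-e)@b*1e3,'-> die offset from centre along b', 11-(n-e)@b*1e3)
E
```

```text
near anvil [0.5211 0.2493 0.02  ] flange near [0.5267 0.2301 0.02  ]
anvil sides [0.5034 0.2218 0.02  ] [0.551  0.2365 0.02  ] 0.04984453909793291
flange [0.5162 0.2146 0.02  ] [0.5444 0.2225 0.02  ] 0.029226895691548443
gap along b mm 20.045136995843585 -> die offset from centre along b -9.045136995843585
```

```bash
python3 - <<'E'
from h import *
c=cam('wrist'); b=np.array([-.296,.955,0]); l=np.array([.955,.296,0]); A=np.array([.5285,.2254,.02])
for nm,C in (('0',A),('-4',A-.004*b),('-9',A-.009*b)):
    print(nm,[((proj('wrist',C+k,c)-[220,100]+.4)*4).round(0) for k in (.014*b,.014*l,-.014*l)],'shelf top',[((proj('wrist',C+k+np.array([0,0,.008]),c)-[220,100]+.4)*4).round(0) for k in (.014*b,-.014*b,.014*l)],'shaft base',[((proj('wrist',C+k+np.array([0,0,.008]),c)-[220,100]+.4)*4).round(0) for k in (.009*b,.009*l,-.009*l)])
im=capture('wrist'); cv2.imwrite('pics/w15.png',cv2.resize(im[170:230,265:370],None,fx=7,fy=7,interpolation=cv2.INTER_CUBIC))
im=capture('scene'); cv2.imwrite('pics/s15.png',cv2.resize(im[155:190,345:380],None,fx=16,fy=16,interpolation=cv2.INTER_CUBIC))
cv2.imwrite('pics/w15r.png',capture('wrist'))
E
```

```text
0 [array([385., 368.]), array([485., 393.]), array([286., 394.])] shelf top [array([386., 429.]), array([386., 467.]), array([486., 449.])] shaft base [array([386., 437.]), array([450., 449.]), array([321., 450.])]
-4 [array([385., 376.]), array([483., 400.]), array([288., 401.])] shelf top [array([386., 435.]), array([386., 472.]), array([484., 454.])] shaft base [array([386., 443.]), array([449., 455.]), array([322., 455.])]
-9 [array([385., 385.]), array([480., 407.]), array([291., 408.])] shelf top [array([386., 443.]), array([386., 477.]), array([482., 461.])] shaft base [array([386., 450.]), array([447., 461.]), array([324., 462.])]
```

View pics/w15.png

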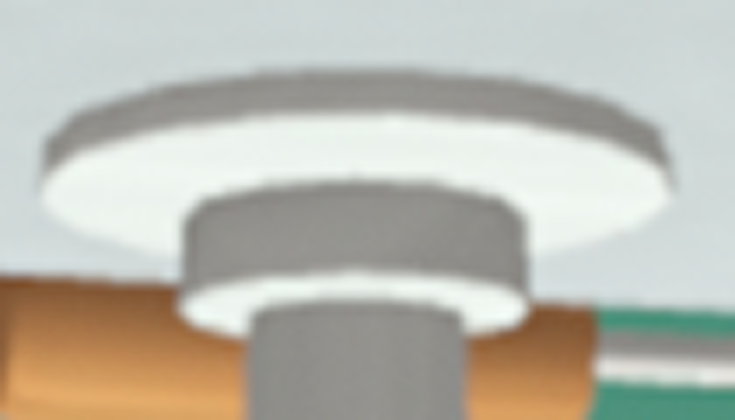

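View pics/s15.png

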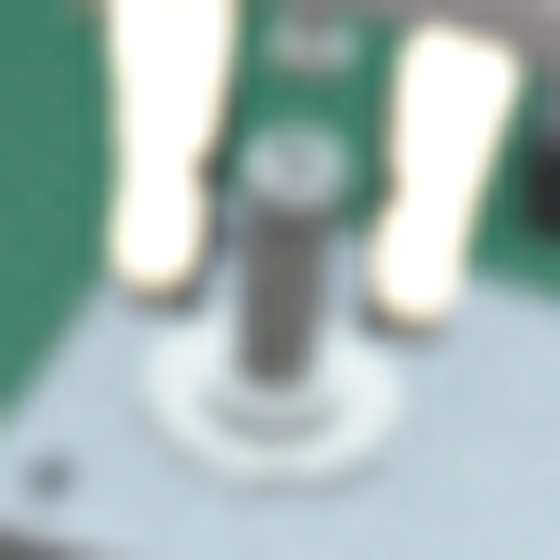

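step_arm(steps=[[[-0.2,0,0],0],[[-0.3,0,0],0],[[-0.5,0,0],0],[[-0.7,0,0],0],[[-0.9,0,0],0],[[-1,0,0],0],[[-1,0,0],0],[[-1,0,0],0],[[0,0,0],0]])

```text
time_s: 39.6
tcp_pos: [0.4966, 0.3307, 0.1184]
eef_rot: [0.6, 30.7, -72.4]
contact_force: [1.0, 1.7, 0.3]
gripper_width: 0.0307
```

```bash
python3 - <<'E'
from h import *
need((0,0,0)); c=cam('wrist'); np.savez('w16.npz',K=c[0],R=c[1],t=c[2])
im=capture('wrist'); cv2.imwrite('pics/w16.png',im)
im=capture('scene'); cv2.imwrite('pics/s16.png',cv2.resize(im[115:200,335:415],None,fx=7,fy=7,interpolation=cv2.INTER_CUBIC))
E
```

```text
t 39.6 tcp [0.4966 0.3307 0.1184] tool units [ 10.11 -28.68  -0.58] w 0.0307 F [1.  1.7 0.3]
```

View pics/w16.png

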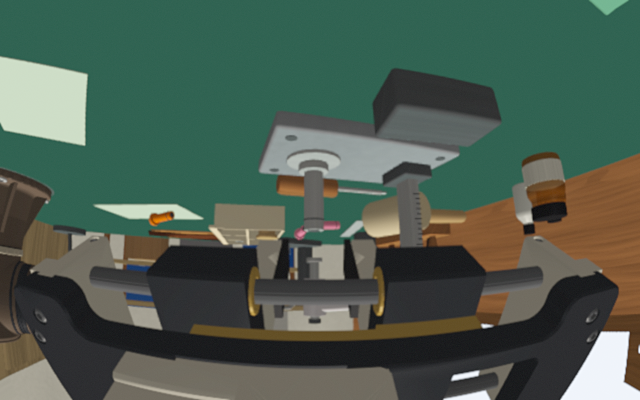

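View pics/s16.png

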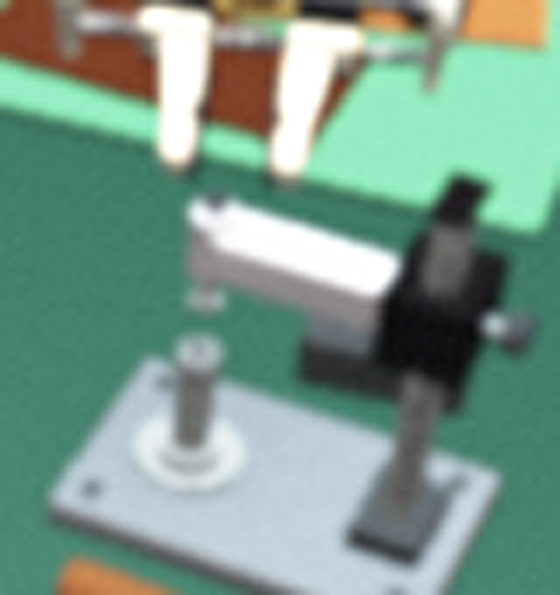

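```bash
python3 - <<'E'
from h import *
f=lambda u,v:(u/7+335-.4,v/7+115-.4)
print('die top',onz('scene',f(200,351),.082).round(4))
for z in (.106,.110,.114): print('foot',z,onz('scene',f(206,302),z).round(4))
print('anvil ctr',onz('scene',f(189,454),.02).round(4),[onz('scene',f(*q),.02).round(4) for q in ((133,454),(246,454))])
print('flange low edge',onz('scene',f(190,473),.02).round(4))
z=np.load('w16.npz'); c=(z['K'],z['R'],z['t'])
print('wrist anvil',onz('wrist',(314,161),.02,c).round(4))
print('proj die', proj('wrist',(.527,.2265,.028),c),proj('wrist',(.527,.2265,.082),c))
E
```

```text
die top [0.5278 0.2256 0.082 ]
foot 0.106 [0.5265 0.2299 0.106 ]
foot 0.11 [0.5281 0.2254 0.11  ]
foot 0.114 [0.5297 0.2209 0.114 ]
anvil ctr [0.5278 0.2259 0.02  ] [array([0.5055, 0.214 , 0.02  ]), array([0.5506, 0.2381, 0.02  ])]
flange low edge [0.5333 0.2148 0.02  ]
wrist anvil [0.528  0.2288 0.02  ]
proj die [312.29228994 169.91536149] [312.70895064 228.45487113]
```

```bash
python3 - <<'E'
import cv2
im=cv2.imread('pics/w16.png'); cv2.imwrite('pics/c16.png',cv2.resize(im[140:330,270:360],None,fx=6,fy=3.1,interpolation=cv2.INTER_CUBIC))
E
```

```text
(no output)
```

View pics/c16.png

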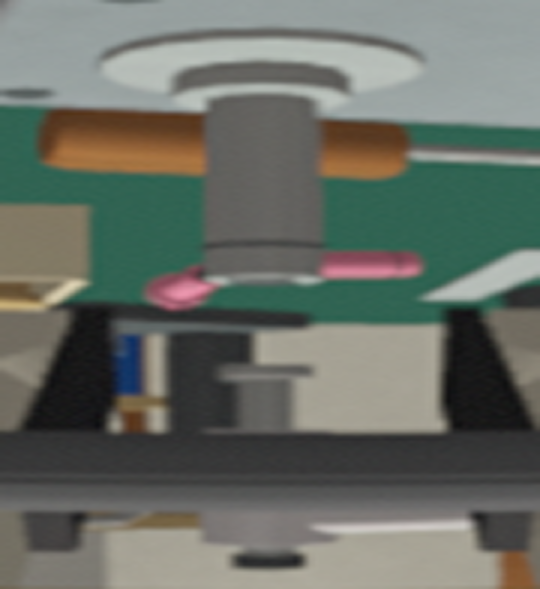

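```bash
python3 - <<'E'
from legs import *
p,R,s=tool(); print(R.round(3)); legs([(.50,.33,.225),(.5586,.2367,.225),(.5586,.2367,.182)]); print((R.T@[0,0,-1]).round(3))
tip=.019*R[:,0]-.0095*R[:,2]; print(tip)
from kin import ik
for w in [(.50,.33,.225),(.5586,.2367,.225),(.5586,.2367,.14)]: print(ik(np.array(w),R,s['joints'])[0].round(1),ik(np.array(w),R,s['joints'])[1])
E
```

```text
[[ 0.257  0.955  0.145]
 [-0.822  0.295 -0.488]
 [-0.509  0.006  0.861]]
[0.5   0.33  0.225] total [-2.83  0.25  4.62] rows 5 per [-0.566  0.05   0.924]
[0.5586 0.2367 0.225 ] total [4.59 1.42 2.7 ] rows 5 per [0.917 0.284 0.54 ]
[0.5586 0.2367 0.182 ] total [ 1.09 -0.01 -1.85] rows 2 per [ 0.547 -0.007 -0.925]
[ 0.509 -0.006 -0.861]
[ 0.00350505 -0.01097472 -0.01784713]
[ 69.5  35.2 -13.7  32.  -93.6 113.5] 9.157291030165722e-12
[ 61.   32.  -21.5  38.6 -86.8 115.2] 4.678177739478111e-11
[ 60.9  37.6 -24.5  39.4 -80.1 109.8] 2.8098497613388794e-10
```

step_arm(steps=[[[-0.57,0.05,0.92],0],[[-0.57,0.05,0.92],0],[[-0.57,0.05,0.92],0],[[-0.57,0.05,0.92],0],[[-0.57,0.05,0.92],0],[[0.92,0.28,0.54],0],[[0.92,0.28,0.54],0],[[0.92,0.28,0.54],0],[[0.92,0.28,0.54],0],[[0.92,0.28,0.54],0],[[0.28,0,-0.46],0],[[0.28,0,-0.46],0],[[0.28,0,-0.46],0],[[0.2,0,-0.35],0],[[0,0,0],0]], fingers=1, grip_force=10)

```text
time_s: 40.95
tcp_pos: [0.5581, 0.235, 0.1817]
eef_rot: [0.2, 30.4, -72.8]
contact_force: [-0.4, -0.2, -0.2]
gripper_width: 0.0005
```

```bash
python3 - <<'E'
from h import *
need((.5586,.2367,.174)); im=capture('wrist'); cv2.imwrite('pics/w17.png',im)
im=capture('scene'); cv2.imwrite('pics/s17.png',cv2.resize(im[100:200,330:420],None,fx=6,fy=6,interpolation=cv2.INTER_CUBIC))
E
```

```text
t 40.95 tcp [0.5581 0.235  0.1817] tool units [ 0.13  0.05 -0.37] w 0.0005 F [-0.4 -0.2 -0.2]
```

View pics/w17.png

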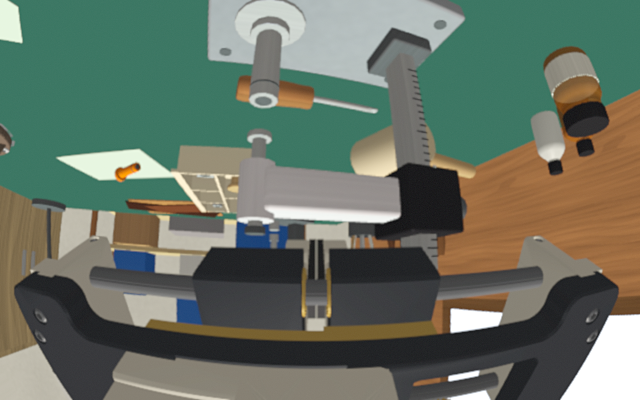

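View pics/s17.png

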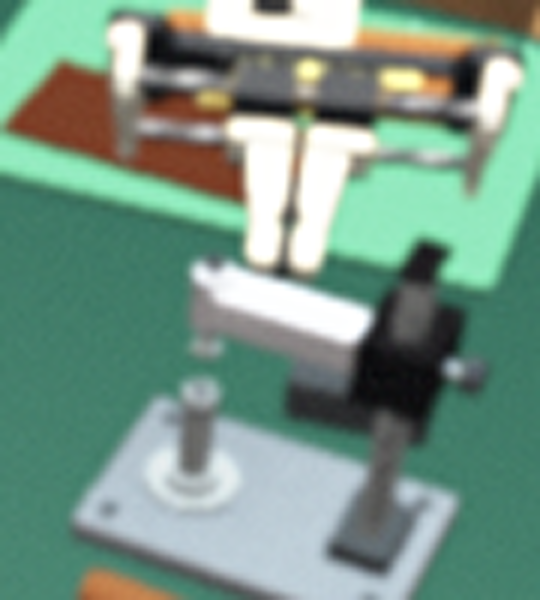

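step_arm(steps=[[[0.076,0,-0.129],0],[[0.076,0,-0.129],0],[[0.05,0,-0.086],0],[[0.05,0,-0.086],0],[[0.05,0,-0.086],0],[[0.05,0,-0.086],0],[[0.05,0,-0.086],0]])

```text
time_s: 41.63
tcp_pos: [0.559, 0.2349, 0.1684]
eef_rot: [0.4, 30.5, -72.7]
contact_force: [-0.6, 0.7, 3.9]
gripper_width: 0.0002
```

step_arm(steps=[[[0.05,0,-0.086],0],[[0.05,0,-0.086],0],[[0.05,0,-0.086],0],[[0.05,0,-0.086],0]])

```text
time_s: 41.97
tcp_pos: [0.5589, 0.235, 0.1601]
eef_rot: [0.3, 30.5, -72.7]
contact_force: [-0.1, -0.1, 4.5]
gripper_width: 0.0004
```

```bash
python3 - <<'E'
from h import *
need((.5581,.235,.140)); c=cam('wrist'); im=capture('wrist'); cv2.imwrite('pics/w18.png',cv2.resize(im[0:250,200:480],None,fx=2.4,fy=2.4,interpolation=cv2.INTER_CUBIC))
E
```

```text
t 41.97 tcp [0.5589 0.235  0.1601] tool units [ 0.5  -0.04 -0.87] w 0.0004 F [-0.1 -0.1  4.5]
```

View pics/w18.png

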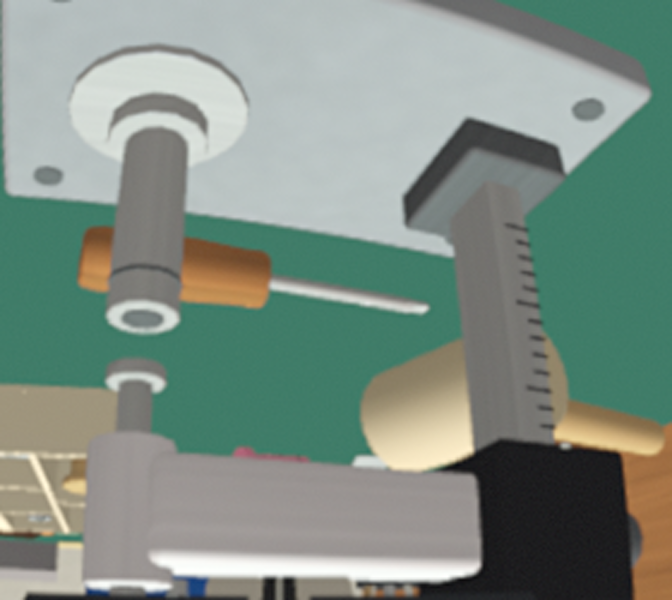

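step_arm(steps=[[[0.05,0,-0.086],0],[[0.05,0,-0.086],0],[[0.05,0,-0.086],0],[[0.05,0,-0.086],0],[[0.05,0,-0.086],0],[[0.025,0,-0.043],0],[[0,0,0],0]])

```text
time_s: 42.6
tcp_pos: [0.5589, 0.235, 0.1488]
eef_rot: [0.3, 30.5, -72.8]
contact_force: [-0.2, -0.1, 2.2]
gripper_width: 0.0003
```

```bash
python3 - <<'E'
from h import *
need((.5581,.235,.140)); c=cam('wrist'); im=capture('wrist'); cv2.imwrite('pics/w19.png',cv2.resize(im[0:250,200:480],None,fx=2.4,fy=2.4,interpolation=cv2.INTER_CUBIC))
E
```

```text
t 42.6 tcp [0.5589 0.235  0.1488] tool units [ 0.21 -0.04 -0.38] w 0.0003 F [-0.2 -0.1  2.2]
```

View pics/w19.png

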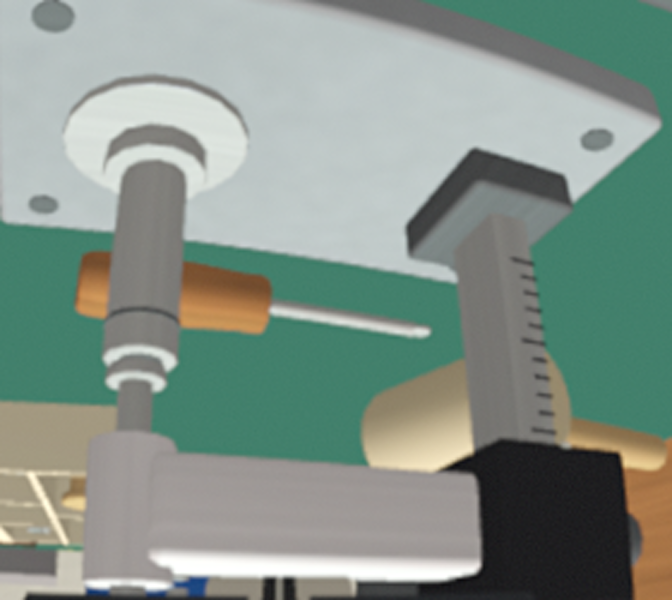

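step_arm(steps=[[[0.025,0,-0.043],0],[[0.025,0,-0.043],0],[[0.025,0,-0.043],0],[[0.025,0,-0.043],0],[[0.025,0,-0.043],0],[[0,0,0],0]])

```text
time_s: 43.15
tcp_pos: [0.5589, 0.235, 0.1442]
eef_rot: [0.3, 30.5, -72.7]
contact_force: [-0.6, -0.4, 4.8]
gripper_width: 0.0005
```

```bash
python3 - <<'E'
from h import *
need((.5581,.235,.140)); c=cam('wrist'); im=capture('wrist'); cv2.imwrite('pics/w20.png',cv2.resize(im[0:250,200:480],None,fx=2.4,fy=2.4,interpolation=cv2.INTER_CUBIC))
E
```

```text
t 43.15 tcp [0.5589 0.235  0.1442] tool units [ 0.1  -0.04 -0.18] w 0.0005 F [-0.6 -0.4  4.8]
```

View pics/w20.png

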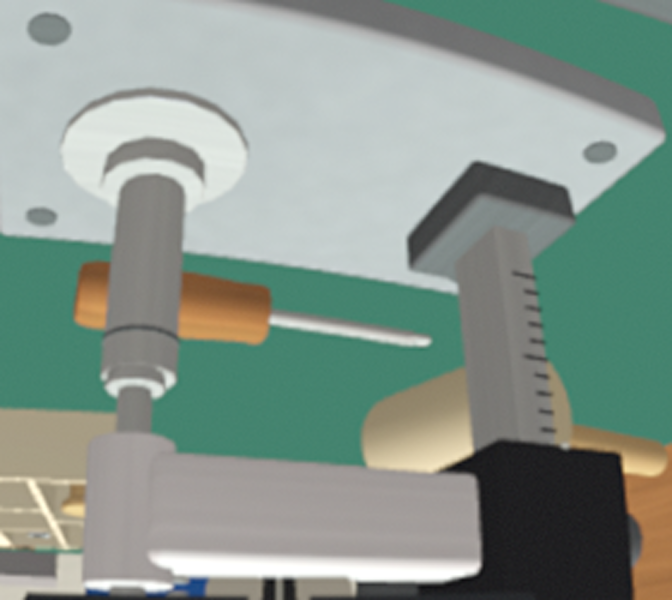

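step_arm(steps=[[[0.025,0,-0.043],0],[[0.025,0,-0.043],0],[[0.025,0,-0.043],0],[[0.025,0,-0.043],0],[[0,0,0],0]])

```text
time_s: 43.62
tcp_pos: [0.5589, 0.235, 0.1403]
eef_rot: [0.3, 30.5, -72.8]
contact_force: [-0.8, -0.8, 5.6]
gripper_width: 0.0005
```

```bash
python3 - <<'E'
from h import *
need((.5581,.235,.140)); c=cam('wrist'); im=capture('wrist'); cv2.imwrite('pics/w21.png',cv2.resize(im[0:250,200:480],None,fx=2.4,fy=2.4,interpolation=cv2.INTER_CUBIC))
E
```

```text
t 43.62 tcp [0.5589 0.235  0.1403] tool units [-0.   -0.04 -0.02] w 0.0005 F [-0.8 -0.8  5.6]
```

View pics/w21.png

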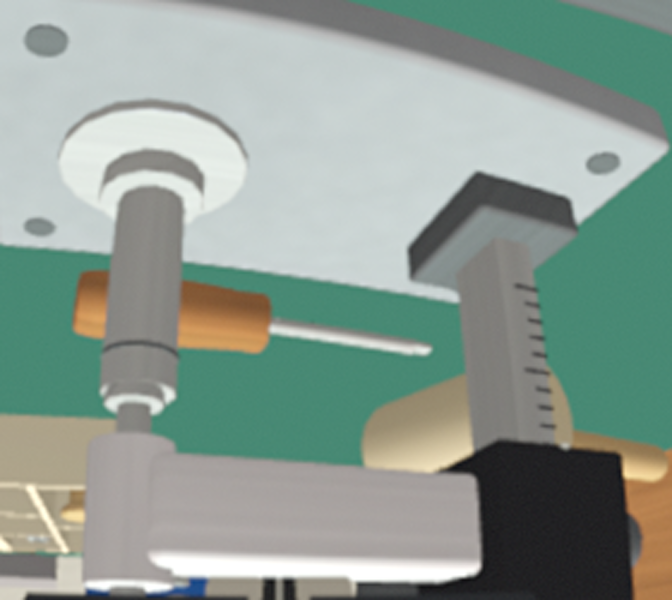

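step_arm(steps=[[[-0.05,0,0.086],0],[[-0.1,0,0.17],0],[[-0.2,0,0.34],0],[[-0.25,0,0.43],0],[[-0.25,0,0.43],0],[[-0.5,0,0.43],0],[[-0.7,0,0.2],0],[[-0.8,0,0],0],[[-0.8,0,0],0],[[-0.8,0,0],0],[[-0.5,0,0],0],[[0,0,0],0],[[0,0,0],0]])

```text
time_s: 44.75
tcp_pos: [0.5395, 0.2966, 0.2266]
eef_rot: [0.4, 30.5, -72.7]
contact_force: [0.8, -0.6, -0.4]
gripper_width: 0.0006
```

```bash
python3 - <<'E'
from h import *
need((.5581,.235,.140)); im=capture('wrist'); cv2.imwrite('pics/w22.png',im)
im=capture('scene'); cv2.imwrite('pics/s22.png',im); cv2.imwrite('pics/s22c.png',cv2.resize(im[115:215,330:420],None,fx=6,fy=6,interpolation=cv2.INTER_CUBIC))
cv2.imwrite('pics/t22.png',capture('top'))
E
```

```text
t 44.75 tcp [0.5395 0.2966 0.2266] tool units [ 4.97 -0.04 -2.1 ] w 0.0006 F [ 0.8 -0.6 -0.4]
```

View pics/w22.png

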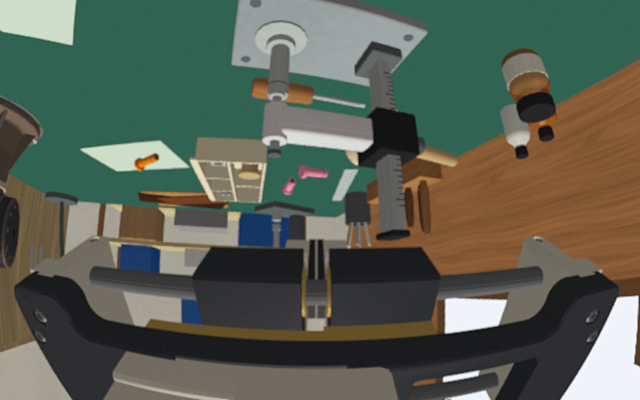

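View pics/s22c.png

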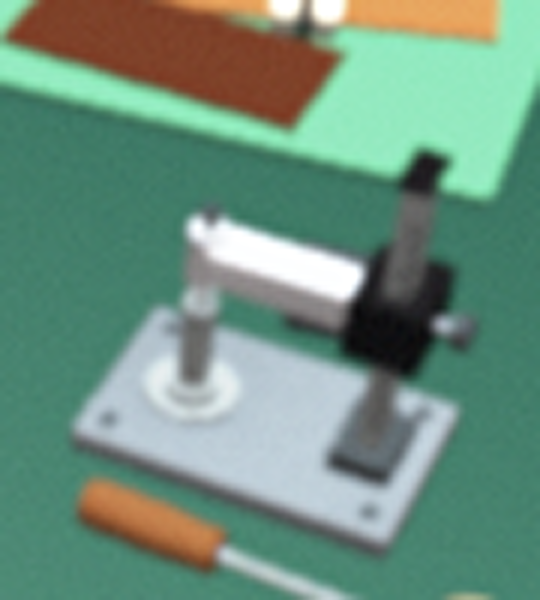

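View pics/t22.png

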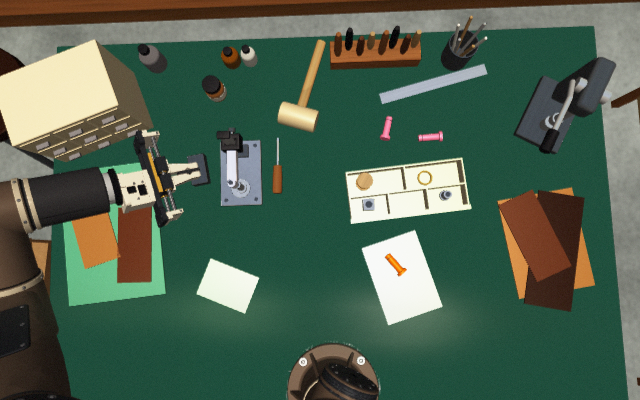

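```bash
python3 - <<'E'
from plant import *
print(close_job())
E
```

```text
the job is handed in; nothing more can be done
None
```

The die is standing upright, flange down, on the anvil with the gauge's foot pressed on it about half-way. I handed the job in at about 45 s; no verdict was reported.

**How it was done**
- With the tool straight down, the gripper's body would have fouled the gauge head. I tilted the tool by pushing the arm against its reach limit: about 14° to grip the leaning die, then about 60° so the die hung upright.
- I brought the die in under the head from the side and set it down with about 5 N of contact. I let go and backed out, then pushed the head's arm down with the closed fingertips and lifted clear.

**Last checks**
- **Centring:** the scene camera put the die within about 1 mm of the anvil's centre. It looked upright, and the foot was about 28 mm clear of it when I let go.
- **Foot travel:** about 6 mm pushed in, from the arm's height and from the stem length in the wrist camera picture. The push ended at about 5.6 N.
- **Bystanders:** all look unmoved in the last top view, and the arm touches nothing.

**What disagreed**
- One wrist-camera reading of the flange's lower edge put the die about 9 mm off centre. The flange width in the same picture, the scene camera and the tool position all put it within about 1–3 mm, so I went with those.
- A first, steeper approach to the die in the tray ran into a joint limit and touched the die lightly (about 4–5 N). I corrected it before gripping.

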